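Make up two phone-repair job trays

TASK

Make up the two job trays from the stock on the mat: the green solder reel and the flux jar go in the blue tray; the roll of amber tape, the brown bottle and the red screwdriver go in the yellow tray. Set each thing down, without dropping it, on the floor of the empty parts bay next to the phone: the screwdriver lying flat, the rest standing as they stand now. Leave the trays where they are, and do not disturb the purple reel, the black screwdriver or the board holder.

Things in the scene. Friction and masses are not known exactly. Their poses are not given: they have to be found in the camera images.
- tray_blue: blue job tray, loose, 204 (x) by 174 (y) mm, walls 15 mm high, 3 thick, floor 3 thick. Divider 9 mm high at x = +17 to +19 mm. Nearer the robot the empty parts bay: x -99 to +17, y -84 to +84 mm inside; beyond it a phone, back off, green board showing, top 11 mm above the origin. Origin: centre of underside, x away from the robot (yaw within 0.2 rad), z up; 0.55 kg.
- tray_yellow: yellow job tray, loose, 204 (x) by 174 (y) mm, walls 15 mm high, 3 thick, floor 3 thick. Divider 9 mm high at x = +17 to +19 mm. Nearer the robot the empty parts bay: x -99 to +17, y -84 to +84 mm inside; beyond it a phone with cracked black glass, top 11 mm above the origin. Origin: centre of underside, x away from the robot (yaw within 0.2 rad), z up; 0.55 kg.
- reel_green: solder-wire reel standing on end, green flanges 48 mm across and 4 mm thick at bottom and top, grey wire 40 mm across between them, 40 mm high; about 0.12 kg. Origin: centre of its underside, z up. Wanted.
- flux_jar: low round flux jar, white body 38 mm across, black screw lid 40 mm across and 11 mm high, 30 mm high in all; about 40 g. Origin: centre of its underside, z up.
- tape_roll: roll of amber tape lying flat, 58 mm outside, white core with a 28 mm hole, 25 mm high; about 60 g. Origin: centre of its underside, z up.
- bottle: small brown bottle of adhesive remover with a paper band and white cap: body 30 mm across and straight up to 36 mm, white cap 20 mm across from 42 mm to the top at 62 mm; about 50 g. Origin: centre of its underside, z up.
- driver_red: precision screwdriver lying flat, red handle: handle 13 mm wide and high, from x = -52 to +20 mm, metal end cap to -58, thin steel shaft to +60 mm; 35 g, balanced near x = -15. Origin: on the axis, 6.5 mm above what it lies on; x along the shaft to the tip, at the start away from the robot within 0.35 rad. Wanted.
- reel_purple: solder-wire reel standing on end, purple flanges 48 mm across and 4 mm thick at bottom and top, grey wire 40 mm across between them, 40 mm high; about 0.12 kg. Origin: centre of its underside, z up. Not wanted: a bystander.
- driver_black: precision screwdriver lying flat, black handle: handle 13 mm wide and high, from x = -52 to +20 mm, metal end cap to -58, thin steel shaft to +60 mm; 35 g, balanced near x = -15. Origin: on the axis, 6.5 mm above what it lies on; x along the shaft to the tip, at the start away from the robot within 0.35 rad. Not wanted: a bystander.
- board_holder: bystander: board holder standing between the trays, dark steel base 110 mm (x) by 80 mm (y) with two blue jaws and a green board, 22 mm high, about 0.6 kg. Origin: centre of its underside.
Mind the look-alikes: they are no part of the job. Of the things like the driver_red, leave any that is white; of the rest the smaller one is meant.

How it is judged:
By the outcome, as a careful person would: the job done as asked, in the order asked, and still so for the second after the job is handed in, with the robot touching nothing.
It also fails if it takes over 134 s, if anything falls off the work surface, if the arm or the gripper's body presses on something with over 40 N, if the wrist force passes 120 N, or if a joint passes its speed limit or range.

ROBOT

A 6-joint arm with a two-finger parallel gripper is mounted at the origin on the work surface. World frame = base frame: x ahead of the robot, y to its left, z up, the work surface at z = 0. Lengths are in m, angles in rad, forces in N, time in s.
With the tool pointing down it reaches from about 0.35 to 0.975 m from the base axis. Payload 4.9 kg.
Tool frame: the origin (TCP) lies midway between the tips of the shut fingers; the grasp point (between the pads) lies 19 mm behind it; z points along the fingers, y is the direction in which the jaws open and shut (so a half turn about z gives the same grasp; the last joint's range is limited). The gripper opens to 85 mm and grips with 20 to 120 N. Pads are 22 mm wide; open, the fingers measure 114 mm over their backs; the gripper's body (76 mm by 85 mm) begins 54 mm behind the grasp point. The pads swing forward as they close: fully open they stand 13 mm farther back than shut.
Start: joints at [-1.366, 0.053, 1.613, -0, 1.476, -0.119], TCP at [0.199, -0.593, 0.231] pointing down, gripper open.
Joint ranges: [-3.01, 3.01], [-1.01, 2.22], [0.06, 2.58], [-1.02, 4.17], [0.09, 2.62], [-3.14, 3.14]. Speed limits (rad/s): [2.57, 2.57, 3.14, 3.14, 3.14, 3.14].

INTERFACE

Orientations are given as a unit quaternion [w, x, y, z].
In Python, from plant import state, grab_frame, camera_params, job_done, boxes_of gives the robot as it stands.
- The arm moves only by the tool step_arm, never from a script. Its argument "steps" is a list of rows, each a list of 4 numbers: the shift along the tool's x, y, z in mm, then the turn about the tool's z in degrees. A call has 1 to 8 rows; each row shifts and turns the pose as measured when the row begins, along the tool's axes as they then stand; what a row does not reach is not made up. A row lasts 1/10 s, in which the tool goes at most 50 mm and 8.59 degrees, less where a joint would pass 70% of its speed; a pose out of reach is approached as far as the arm can. A call is refused whole if a number of a shift passes 50 or a number of a turn 8.59, either way. A call with a gripper value outside its range is refused whole. "claw" is the opening in per cent of the stroke, from 0 (shut) to 100 (fully open), set as the call begins (left out, the last holds). The fingers move at their own pace and stop on an object; the grip force is fixed at half the most. Time passes only in rows, so rows that do not move let the fingers close. It gives the time, the measured TCP pose, the force and the opening at its end, in the units of the state.
- state(): the state, without advancing time (a new reading comes with each control period).
- grab_frame(name): name is "side" or "top" or "wrist"; returns (picture, depth): 480x640x3 uint8, red, green, blue; 480x640 float32, m along the optical axis (not along the pixel's ray), 0 where there is no reading.
- camera_params(name): a dict with "mtx" (3x3 intrinsics, pixels), "k1" (the pictures are not rectified: a ray, as slopes to the right and down, at radius r is drawn at 1 + k1 r^2 times it, then the intrinsics apply), "extrinsics" (4x4, takes a point from camera to world coordinates); the wrist camera has in their place "T_tool_cam" (4x4, takes a point from camera to tool coordinates, whose origin is the TCP and whose axes are the flange's). Camera axes: x right, y down, z forward; pixel columns grow to the right and rows downward; lengths in m; the calibration is good to about 2 mm. A picture is of the moment at which its call begins: read the wrist's pose just before it. camera_params takes no time and is no camera call.
- job_done(): hands the job in, once; it reports no verdict.
Trained networks look in the newest picture that a camera, given by its name, has taken for a name from the list of things; names that differ only in an ending like _2 or _b are one class to them, and where a whole thing is asked for, a point or a joint stands for the part that bears it (a point fixed in the world has none). Each returns a list of dicts, best first, with "p" (0 to 1); they miss things now and then, are a little off and sometimes report something else, mostly with a low value. They report only what shows in the picture. A call takes as long as a camera call. They do not tell look-alikes from the thing itself.
- boxes_of(camera, label): "box" ([left, top, width, height] in pixels, round what is visible of it).
The state is a dict: "time": time; "joint_pos": joint angles; "joint_vel": joint speeds; "joint_efforts": joint torques, N m; "tool_pos": TCP position; "tool_rot": TCP orientation; "contact_force": force on the tool from outside, world axes, zero at the start; "ft_torque": the same for the moment, N m; "gripper_width": opening from 0.0 (shut) to 1.0 (fully open).
Only numpy, scipy, OpenCV 4.12 (cv2) and the standard library are available. Lean on these libraries where they do the work, as an engineer would, in place of code of your own. Each camera call takes 0.05 s, during which the arm holds its last target. There are 200 camera calls.

## Working session

There is one attempt and no reset: what is moved stays moved. The work goes in short steps, Python scripts to look and compute and a tool call to move; the robot and the scene stay as the last step left them, time stands still between calls to the robot, and variables do not carry over. Pictures are saved under pics/ and viewed, about 12 in all and at most 16, crops included, and the job is handed in when it is done.

Besides the shell and the picture viewer there is one more tool, called after ">>>" as name(argument=value, ...), one argument or row to a line, values as JSON. step_arm: Moves the arm, as the interface text tells. Its arguments: {"type":"object","properties":{"steps":{"type":"array"},"claw":{"type":"number"}},"required":["steps"]}

```bash
ls; mkdir -p pics; cat > h.py <<'E'
import numpy as np, cv2
from plant import state, grab_frame, camera_params, job_done, boxes_of
def save(img,n): cv2.imwrite('pics/'+n+'.png',cv2.cvtColor(img,cv2.COLOR_RGB2BGR))
E
python3 - <<'E'
from h import *
for c in('top','side'):
    p,d=grab_frame(c); save(p,c+'0'); np.savez('pics/'+c+'0.npz',p=p,d=d)
    print(c,camera_params(c))
    for n in ['tray_blue','tray_yellow','reel_green','flux_jar','tape_roll','bottle','driver_red','board_holder']:
        if c=='top': print(n,[(np.round(b['box']).tolist(),round(b['p'],2)) for b in boxes_of(c,n)])
print(state()); print(camera_params('wrist'))
E
```

```text
pics
top {'mtx': array([[466.56669712,   0.        , 318.67852133],
       [  0.        , 466.56669712, 239.81883279],
       [  0.        ,   0.        ,   1.        ]]), 'k1': -0.03123487435354227, 'extrinsics': array([[-0.01737887, -0.99109261,  0.13203563,  0.32576731],
       [-0.99963743,  0.01450671, -0.02268381, -0.02490745],
       [ 0.02056635, -0.13238197, -0.99098539,  1.05958071],
       [ 0.        ,  0.        ,  0.        ,  1.        ]])}
tray_blue [([162.0, 129.0, 77.0, 90.0], 0.59)]
tray_yellow [([348.0, 130.0, 84.0, 91.0], 0.98), ([163.0, 129.0, 76.0, 88.0], 0.44)]
reel_green [([93.0, 226.0, 28.0, 25.0], 0.8)]
flux_jar [([285.0, 248.0, 19.0, 13.0], 0.73)]
tape_roll [([233.0, 254.0, 23.0, 27.0], 0.83), ([472.0, 216.0, 10.0, 48.0], 0.39)]
bottle [([408.0, 274.0, 16.0, 16.0], 0.51)]
driver_red [([381.0, 346.0, 75.0, 8.0], 0.94), ([506.0, 162.0, 27.0, 65.0], 0.62), ([350.0, 248.0, 8.0, 37.0], 0.55)]
board_holder [([277.0, 138.0, 43.0, 46.0], 0.73)]
side {'mtx': array([[559.22562032,   0.        , 322.00745935],
       [  0.        , 559.22562032, 241.54011512],
      
[... 874 characters left out ...]
act_force': array([ 0.02013494,  0.43207122, -0.22185428]), 'ft_torque': array([0.01219397, 0.02536619, 0.01520927]), 'gripper_width': 1.003674774110546}
{'mtx': array([[343.73613781,   0.        , 313.39140417],
       [  0.        , 343.73613781, 240.90328226],
       [  0.        ,   0.        ,   1.        ]]), 'k1': -0.02147725664655983, 'T_tool_cam': array([[ 3.45000395e-04, -9.57901738e-01, -2.87096049e-01,
         7.31571143e-02],
       [ 9.99999792e-01,  4.86984282e-04, -4.23143291e-04,
         1.33366133e-04],
       [ 5.45140957e-04, -2.87095843e-01,  9.57901707e-01,
        -1.43612195e-01],
       [ 0.00000000e+00,  0.00000000e+00,  0.00000000e+00,
         1.00000000e+00]])}
```

```bash
python3 - <<'E'
import cv2
a=cv2.imread('pics/top0.png')[100:380,60:560]
cv2.imwrite('pics/top0c.png',cv2.resize(a,(800,448),interpolation=cv2.INTER_CUBIC))
E
```

```text
(no output)
```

View pics/top0c.png

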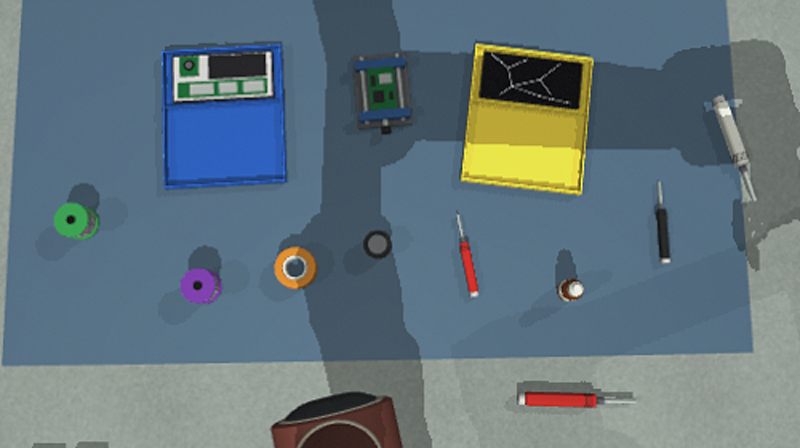

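View pics/side0.png

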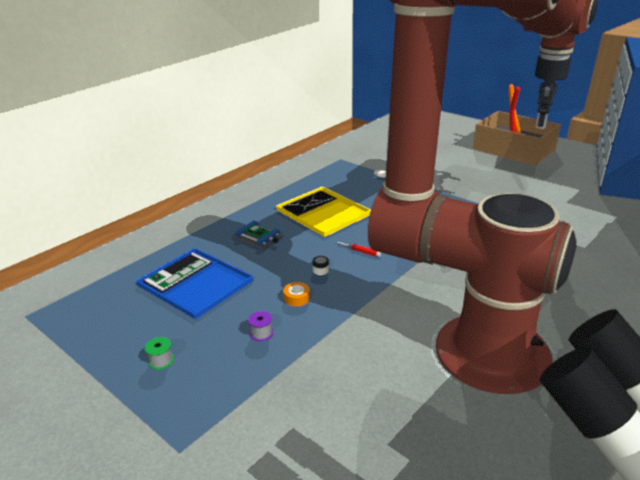

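Crop (scale 1.6, offset 60,100): blue tray at about (225,115) and yellow at (527,118), with the empty bays nearer the robot. The green reel is at (77,220), purple reel (200,287), tape (295,267), jar (377,244) and bottle (570,289).

Driver candidates are red on the mat (467,255), a larger red one off the mat (575,399), white (733,145) and black (662,222). The on-mat red one fits: it is red, the smaller of the two, and points away from the robot. I'll measure everything now.

```bash
cat >> h.py <<'E'
def cloud(d,cp,T):
    v,u=np.mgrid[0:480,0:640]
    n=cv2.undistortPoints(np.stack([u,v],-1).reshape(-1,1,2).astype(float),cp['mtx'],np.array([cp['k1'],0,0,0.])).reshape(480,640,2)
    P=np.dstack([n,np.ones((480,640))])*d[...,None]
    W=P@T[:3,:3].T+T[:3,3]; W[d<=0]=np.nan
    return W
def Tw():
    from scipy.spatial.transform import Rotation as R
    s=state(); q=s['tool_rot']; T=np.eye(4); T[:3,:3]=R.from_quat([q[1],q[2],q[3],q[0]]).as_matrix(); T[:3,3]=s['tool_pos']; return T
def circ(W,c,z,r=.06,tol=.004):
    m=(np.hypot(W[...,0]-c[0],W[...,1]-c[1])<r)&(abs(W[...,2]-z)<tol)
    P=W[m]; 
    if len(P)<4: return None
    (cx,cy),rad=cv2.minEnclosingCircle(P[:,:2].astype(np.float32)*1000)
    return np.round([cx,cy,2*rad,P[:,2].mean()*1000,len(P)],1)
E
python3 - <<'E'
from h import *
f=np.load('pics/top0.npz'); p,d=f['p'],f['d']; cp=camera_params('top'); W=cloud(d,cp,cp['extrinsics'])
def at(u,v): return np.round(np.nanmedian(W[v-1:v+2,u-1:u+2].reshape(-1,3),0)*1000,1)
pt=lambda x,y:(int(60+x/1.6),int(100+y/1.6))
for n,c,z in [('green',(77,220),.04),('purple',(200,287),.04),('tape',(280,267),.025),('jar',(377,244),.03),('bottle',(570,289),.062)]:
    w=at(*pt(*c)); print(n,w,circ(W,w[:2]/1000,z,.045,.006))
print('mat',at(*pt(420,280)),at(*pt(120,270)))
hsv=cv2.cvtColor(p,cv2.COLOR_RGB2HSV)
for n,lo,hi,bx in [('blue',(105,150,60),(125,255,255),(155,120,90,105)),('yellow',(22,120,60),(35,255,255),(340,120,95,105)),('red',(0,150,60),(8,255,255),(338,225,30,70)),('redbig',(0,150,60),(8,255,255),(370,335,95,30))]:
    m=cv2.inRange(hsv,lo,hi)>0; b=np.zeros_like(m); b[bx[1]:bx[1]+bx[3],bx[0]:bx[0]+bx[2]]=1; m&=b
    P=W[m]; print(n,len(P),np.percentile(P[:,2]*1000,[5,50,95]).round(1))
    if n[0] in 'by': P=P[(P[:,2]>.002)]
    print(cv2.minAreaRect(P[:,:2].astype(np.float32)*1000))
E
```

```text
green [474.9 416.4  38.4] [475.8 423.6  50.3  39.2 357. ]
purple [380.  243.9  38.6] [382.4 247.8  47.9  38.9 363. ]
tape [408.  137.5  24.3] [406.7 119.3  57.5  23.7 399. ]
jar [436.5   4.5  29.9] [437.    3.8  39.5  29.2 248. ]
bottle [ 368.8 -256.7   54.5] [ 368.4 -264.5   18.9   59.3   45. ]
mat [386.4 -55.3  -2.8] [408.7 368.    2.3]
blue 4740 [nan nan nan]
((629.8870849609375, 224.42005920410156), (209.02020263671875, 174.30015563964844), 2.392652988433838)
yellow 4697 [nan nan nan]
((620.7060546875, -216.30804443359375), (174.58462524414062, 208.74453735351562), 82.38931274414062)
red 157 [nan nan nan]
((403.7657775878906, -123.7474365234375), (68.3878402709961, 10.829217910766602), 12.762938499450684)
redbig 357 [nan nan nan]
((nan, nan), (0.0, 0.0), 0.0)
```

```bash
cat > go.py <<'E'
import sys; from h import *
# usage: go.py x y z(mm) yaw(deg): rows in tool axes to the target
def go(x,y,z,yaw,T=None):
    T=Tw(); p=T[:3,3]*1000; y0=np.degrees(np.arctan2(T[1,0],T[0,0]))
    dy=(yaw-y0+180)%360-180; d=np.array([x,y,z])-p
    n=max(int(np.ceil(np.linalg.norm(d)/45)),int(np.ceil(abs(dy)/8)),1); out=[]
    for i in range(n):
        a=np.radians(y0+dy*i/n); s=d/n
        out.append([round(float(v),1) for v in (np.cos(a)*s[0]+np.sin(a)*s[1], np.sin(a)*s[0]-np.cos(a)*s[1], -s[2], -dy/n)])
    s=state(); print('t',round(s['time'],1),'p',p.round(1),'yaw',round(y0,1),'w',round(s['gripper_width']*85,1),'tilt',T[:3,2].round(3)); print(n,out[0],out[n//2],out[-1])
if __name__=='__main__': go(*map(float,sys.argv[1:5]))
E
python3 go.py 420 -60 200 2
```

```text
t 0.5 p [ 198.8 -592.5  231.3] yaw 18.6 w 85.3 tilt [ 0.  0. -1.]
13 [29.2, -33.4, 2.4, 1.3] [24.5, -37.0, 2.4, 1.3] [19.3, -39.9, 2.4, 1.3]
```

>>> step_arm(
  steps=[
    [29,-33,2,2],
    [28,-35,2,2],
    [26,-36,2,2],
    [25,-37,2,2],
    [24,-38,2,2],
    [22,-38,2,2],
    [21,-39,2,2],
    [19,-40,2,2],
  ],
  claw=100,
)

```text
time: 1.3
tool_pos: [0.3343, -0.2568, 0.2145]
tool_rot: [0.001, 1.0, 0.011, 0.001]
contact_force: [1.1, 0.0, -0.2]
gripper_width: 0.999
```

>>> step_arm(
  steps=[
    [18,-40,0,0],
    [18,-40,0,0],
    [16,-42,0,0],
    [14,-42,0,0],
    [10,-45,0,0],
    [8,-45,0,0],
    [5,-48,0,0],
    [5,-48,0,0],
  ],
)

```text
time: 2.1
tool_pos: [0.4233, 0.1092, 0.2163]
tool_rot: [0.003, 1.0, 0.01, 0.007]
contact_force: [0.7, 0.0, -0.1]
gripper_width: 1.0
```

```bash
python3 go.py 440 424 190 2
```

```text
t 2.1 p [423.3 109.2 216.3] yaw 1.1 w 85.0 tilt [ 0.014 -0.006 -1.   ]
8 [2.8, -39.3, 3.3, -0.1] [3.1, -39.3, 3.3, -0.1] [3.4, -39.3, 3.3, -0.1]
```

>>> step_arm(
  steps=[
    [7,-40,6,0],
    [7,-40,6,0],
    [7,-40,6,0],
    [7,-40,6,0],
    [7,-40,6,0],
    [7,-40,6,0],
    [6,-40,6,0],
    [6,-38,6,0],
  ],
)

```text
time: 2.9
tool_pos: [0.4714, 0.4452, 0.1694]
tool_rot: [0.002, 1.0, 0.012, 0.011]
contact_force: [0.0, 0.7, -0.1]
gripper_width: 1.003
```

>>> step_arm(
  steps=[
    [0,0,0,0],
    [0,0,0,0],
  ],
)

```text
time: 3.1
tool_pos: [0.4705, 0.4492, 0.1672]
tool_rot: [0.002, 1.0, 0.015, 0.01]
contact_force: [0.1, -0.5, 0.1]
gripper_width: 1.002
```

```bash
cat >> h.py <<'E'
def wrist(name=None):
    T=Tw(); p,d=grab_frame('wrist'); cp=camera_params('wrist')
    if name: save(p,name)
    return p,d,cloud(d,cp,T@cp['T_tool_cam'])
E
python3 - <<'E'
from h import *; from go import go
p,d,W=wrist('w_reel')
print(circ(W,(.476,.424),.04,.04,.005))
m=abs(W[...,2])<.02; print('floor',np.nanmedian(W[m][:,2])*1000)
go(476,424,60,2.4)
E
```

```text
[ 475.   424.1   48.1   41.  2600. ]
floor 1.4952623643389173
t 3.1 p [470.4 448.9 167.2] yaw 1.7 w 84.7 tilt [ 0.02  -0.004 -1.   ]
3 [1.6, 8.3, 35.7, -0.2] [1.6, 8.4, 35.7, -0.2] [1.6, 8.4, 35.7, -0.2]
```

View pics/w_reel.png

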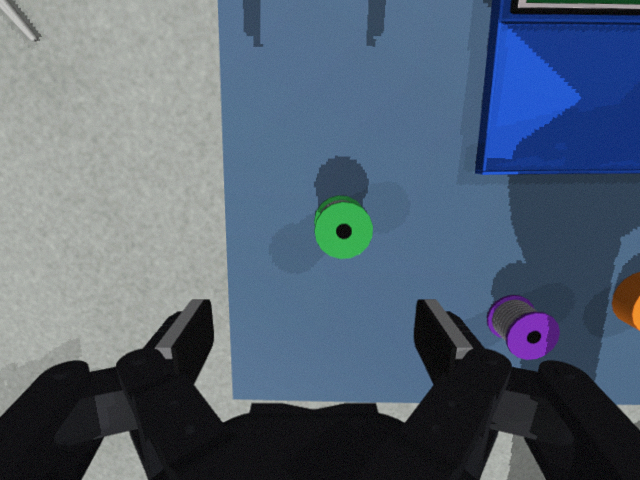

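Wrist view: the green reel at (343,230) sits between the open jaws and measures 48 mm across at (475,424), matching the top view. The purple reel is well clear at (533,335).

>>> step_arm(
  steps=[
    [1,8,25,0],
    [1,8,30,0],
    [0,8,30,0],
    [0,1,25,0],
    [0,0,20,0],
    [0,0,12,0],
    [0,0,6,0],
    [0,0,0,0],
  ],
)

```text
time: 3.95
tool_pos: [0.4808, 0.4165, 0.0222]
tool_rot: [-0.0, 1.0, 0.01, 0.015]
contact_force: [-0.5, 0.8, -0.7]
gripper_width: 1.003
```

```bash
python3 go.py 475 424 8 2.4
```

```text
t 4.0 p [480.8 416.5  22.2] yaw 1.2 w 85.3 tilt [ 0.03   0.001 -1.   ]
1 [-5.7, -7.6, 14.2, -1.2] [-5.7, -7.6, 14.2, -1.2] [-5.7, -7.6, 14.2, -1.2]
```

>>> step_arm(
  steps=[
    [-3,-4,6,-1],
    [-3,-4,6,0],
    [0,0,0,0],
    [0,0,0,0],
  ],
)

```text
time: 4.35
tool_pos: [0.4765, 0.4268, 0.0131]
tool_rot: [-0.002, 1.0, 0.02, 0.018]
contact_force: [0.7, 0.4, 0.3]
gripper_width: 1.003
```

```bash
python3 go.py 475 424 8 2.4
```

```text
t 4.3 p [476.5 426.8  13.1] yaw 2.3 w 85.2 tilt [ 0.035  0.005 -0.999]
1 [-1.6, 2.7, 5.1, -0.1] [-1.6, 2.7, 5.1, -0.1] [-1.6, 2.7, 5.1, -0.1]
```

>>> step_arm(
  steps=[
    [-1,2,3,0],
    [0,0,0,0],
    [0,0,0,0],
    [0,0,0,0],
    [0,0,0,0],
    [0,0,0,0],
  ],
  claw=0,
)

```text
time: 4.95
tool_pos: [0.4764, 0.4254, 0.0113]
tool_rot: [-0.003, 1.0, 0.02, 0.019]
contact_force: [0.0, 1.0, 0.7]
gripper_width: 0.517
```

```bash
python3 go.py 475 424 8 2.4; python3 -c "
from h import *;s=state();print(s['joint_pos'],s['contact_force'])"
```

```text
t 5.0 p [476.4 425.4  11.3] yaw 2.3 w 44.0 tilt [ 0.037  0.006 -0.999]
1 [-1.4, 1.3, 3.3, -0.1] [-1.4, 1.3, 3.3, -0.1] [-1.4, 1.3, 3.3, -0.1]
[ 0.61967857  0.28816002  1.74211391 -0.01866689  1.07755917  2.15921853] [0.04238701 1.00801863 0.67605121]
```

>>> step_arm(
  steps=[
    [0,0,0,0],
    [0,0,0,0],
    [0,0,0,0],
  ],
)

```text
time: 5.25
tool_pos: [0.4764, 0.4253, 0.0113]
tool_rot: [-0.003, 1.0, 0.02, 0.019]
contact_force: [-0.6, 0.6, -0.3]
gripper_width: 0.516
```

>>> step_arm(
  steps=[
    [0,0,-5,0],
    [0,0,-10,0],
    [0,0,-20,0],
    [0,0,-25,0],
    [0,0,-25,0],
    [0,0,-10,0],
  ],
)

```text
time: 5.85
tool_pos: [0.4706, 0.423, 0.108]
tool_rot: [-0.001, 1.0, 0.02, 0.016]
contact_force: [0.5, 0.5, -0.6]
gripper_width: 0.514
```

```bash
cat > tray.py <<'E'
import sys
from go import *
TR={'b':(629.9,224.4,2.4),'y':(620.7,-216.3,-7.6)}
def tp(t,x,y):
    c=TR[t]; a=np.radians(c[2]); return c[0]+np.cos(a)*x-np.sin(a)*y, c[1]+np.sin(a)*x+np.cos(a)*y
if __name__=='__main__':
    t=sys.argv[1]; x,y,z=map(float,sys.argv[2:5]); yw=TR[t][2]+(float(sys.argv[5]) if len(sys.argv)>5 else 0)
    P=tp(t,x,y); print('target',np.round(P,1)); go(*P,z,yw)
E
python3 - <<'E'
from h import *
p,d,W=wrist('w_reel2')
E
python3 tray.py b -45 38 80
```

```text
target [583.3 260.5]
t 5.9 p [471.1 423.3 109.1] yaw 2.3 w 43.8 tilt [ 0.033  0.003 -0.999]
5 [21.1, 33.4, 5.8, -0.0] [21.1, 33.5, 5.8, -0.0] [21.1, 33.5, 5.8, -0.0]
```

View pics/w_reel2.png

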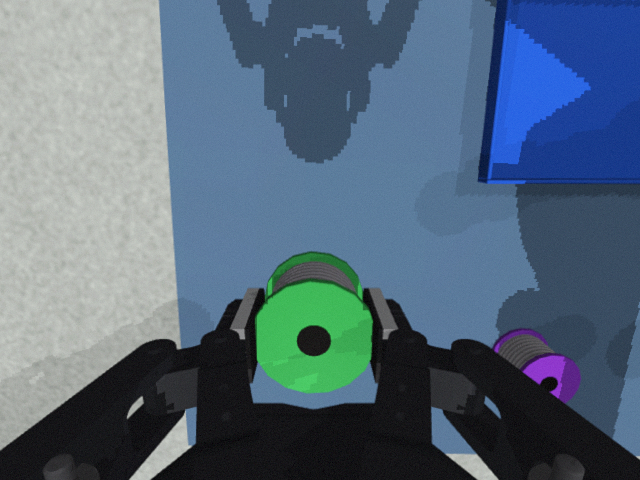

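The reel is gripped upright at (314,335), between the jaws. Carrying it to the blue bay.

>>> step_arm(
  steps=[
    [17,26,3,0],
    [18,28,4,0],
    [18,28,4,0],
    [18,28,4,0],
    [18,28,4,0],
    [15,22,4,0],
    [0,0,0,0],
    [0,0,0,0],
  ],
)

```text
time: 6.7
tool_pos: [0.5826, 0.2617, 0.0832]
tool_rot: [-0.001, 1.0, 0.021, 0.013]
contact_force: [-0.9, -0.4, -0.6]
gripper_width: 0.514
```

```bash
python3 tray.py b -45 38 25; python3 - <<'E'
from h import *
p,d,W=wrist('w_tb')
hsv=cv2.cvtColor(p,cv2.COLOR_RGB2HSV); m=cv2.inRange(hsv,(105,150,60),(125,255,255))>0
for lo,hi in((-.002,.008),(.012,.022)):
    P=W[m&(W[...,2]>lo)&(W[...,2]<hi)]*1000; print(len(P),P.min(0).round(),P.max(0).round(),np.median(P[:,2]).round(1))
E
```

```text
target [583.3 260.5]
t 6.7 p [582.6 261.7  83.2] yaw 2.4 w 43.7 tilt [ 0.027  0.002 -1.   ]
2 [0.3, 0.6, 29.1, 0.0] [0.3, 0.6, 29.1, 0.0] [0.3, 0.6, 29.1, 0.0]
40825 [519. 123.  -0.] [738. 318.   8.] 4.1
7037 [528. 132.  12.] [733. 314.  18.] 15.4
```

View pics/w_tb.png

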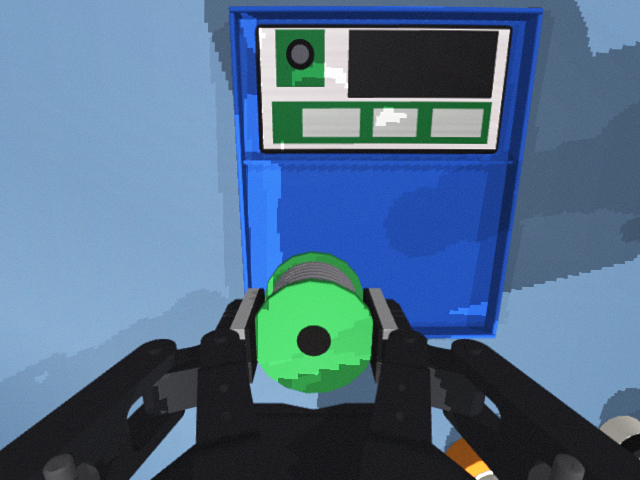

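>>> step_arm(
  steps=[
    [0,3,20,0],
    [0,3,22,0],
    [0,0,12,0],
    [0,0,5,0],
    [0,0,0,0],
  ],
)

```text
time: 7.25
tool_pos: [0.5823, 0.2604, 0.0229]
tool_rot: [-0.001, 1.0, 0.024, 0.014]
contact_force: [-0.3, 0.5, -1.5]
gripper_width: 0.513
```

```bash
python3 tray.py b -45 33 15
```

```text
target [583.6 255.5]
t 7.2 p [582.3 260.4  22.9] yaw 2.8 w 43.6 tilt [ 0.027  0.003 -1.   ]
1 [1.0, 5.0, 7.9, 0.4] [1.0, 5.0, 7.9, 0.4] [1.0, 5.0, 7.9, 0.4]
```

>>> step_arm(
  steps=[
    [1,5,3,0],
    [0,4,3,0],
    [0,0,2,0],
    [0,0,1,0],
    [0,0,0,0],
  ],
)

```text
time: 7.75
tool_pos: [0.586, 0.2519, 0.0164]
tool_rot: [-0.002, 1.0, 0.025, 0.016]
contact_force: [-0.1, 0.0, -1.7]
gripper_width: 0.516
```

```bash
python3 tray.py b -45 33 15
```

```text
target [583.6 255.5]
t 7.8 p [586.  251.9  16.4] yaw 2.8 w 43.8 tilt [ 0.032  0.004 -0.999]
1 [-2.2, -3.7, 1.4, 0.4] [-2.2, -3.7, 1.4, 0.4] [-2.2, -3.7, 1.4, 0.4]
```

>>> step_arm(
  steps=[
    [0,0,1.5,0],
    [0,0,0.5,0],
    [0,0,0,0],
  ],
)

```text
time: 8.05
tool_pos: [0.5865, 0.252, 0.0149]
tool_rot: [-0.002, 1.0, 0.024, 0.017]
contact_force: [0.1, -0.5, -0.1]
gripper_width: 0.52
```

>>> step_arm(
  steps=[
    [0,0,1,0],
    [0,0,0.5,0],
    [0,0,0,0],
  ],
)

```text
time: 8.35
tool_pos: [0.5869, 0.2522, 0.0144]
tool_rot: [-0.002, 1.0, 0.025, 0.017]
contact_force: [-0.2, -0.4, -1.2]
gripper_width: 0.517
```

>>> step_arm(
  steps=[
    [0,0,1.5,0],
    [0,0,1,0],
    [0,0,0,0],
  ],
)

```text
time: 8.65
tool_pos: [0.5876, 0.2524, 0.0146]
tool_rot: [-0.002, 1.0, 0.025, 0.017]
contact_force: [-0.1, -0.3, -1.3]
gripper_width: 0.515
```

>>> step_arm(
  steps=[
    [0,0,3,0],
    [0,0,2,0],
    [0,0,0,0],
  ],
)

```text
time: 8.95
tool_pos: [0.589, 0.2528, 0.015]
tool_rot: [-0.001, 1.0, 0.025, 0.017]
contact_force: [0.8, -0.4, -1.5]
gripper_width: 0.512
```

```bash
python3 - <<'E'
from h import *
p,d,W=wrist()
hsv=cv2.cvtColor(p,cv2.COLOR_RGB2HSV)
g=cv2.inRange(hsv,(45,120,60),(75,255,255))>0
print('reel top',np.nanmedian(W[330:380,280:345][g[330:380,280:345]],0)*1000)
b=cv2.inRange(hsv,(105,150,60),(125,255,255))>0
P=W[b]; k=(abs(P[:,0]-.58)<.04)&(abs(P[:,1]-.19)<.04); print('floor',np.nanmedian(P[k],0)*1000,k.sum())
p,d=grab_frame('side'); cp=camera_params('side'); W=cloud(d,cp,cp['extrinsics']); hsv=cv2.cvtColor(p,cv2.COLOR_RGB2HSV)
g=cv2.inRange(hsv,(45,120,60),(75,255,255))>0; P=W[g]; k=(np.hypot(P[:,0]-.585,P[:,1]-.253)<.04); print('side z',np.nanpercentile(P[k][:,2]*1000,[2,10,50,90,98]),k.sum())
E
```

```text
reel top [579.14671875 253.13405501  44.81767705]
floor [597.76909194 185.48084661   4.05393193] 14721
side z [ 6.05751522  7.36943233 43.17459199 44.78018021 45.73642582] 197
```

The reel top is 40.8 mm above the tray floor, so it is resting on it. Releasing.

>>> step_arm(
  steps=[
    [0,0,0,0],
    [0,0,0,0],
    [0,0,0,0],
    [0,0,0,0],
  ],
  claw=66,
)

```text
time: 9.45
tool_pos: [0.5884, 0.2526, 0.0127]
tool_rot: [-0.001, 1.0, 0.025, 0.016]
contact_force: [-0.9, 0.5, -0.5]
gripper_width: 0.66
```

>>> step_arm(
  steps=[
    [0,0,-10,0],
    [0,0,-20,0],
    [0,0,-30,0],
    [0,0,-40,0],
    [0,0,-40,0],
    [0,0,-30,0],
    [0,0,0,0],
  ],
)

```text
time: 10.15
tool_pos: [0.5819, 0.2518, 0.1915]
tool_rot: [-0.001, 1.0, 0.025, 0.016]
contact_force: [-0.5, 0.1, -0.6]
gripper_width: 0.658
```

```bash
python3 - <<'E'
from h import *; from go import go
p,d,W=wrist()
print('reel',circ(W,(.583,.253),.043,.04,.005))
go(437,4,120,0)
E
```

```text
reel [ 587.8  252.4   47.8   44.  2278. ]
t 10.2 p [581.  251.5 189.1] yaw 2.8 w 56.1 tilt [ 0.029  0.002 -1.   ]
7 [-22.3, 34.3, 9.9, 0.4] [-21.6, 34.8, 9.9, 0.4] [-20.8, 35.2, 9.9, 0.4]
```

>>> step_arm(
  steps=[
    [-20,33,6,0],
    [-22,36,10,0],
    [-22,36,10,0],
    [-22,36,10,0],
    [-22,36,10,0],
    [-22,36,10,0],
    [-20,32,10,0],
    [0,0,0,0],
  ],
  claw=75,
)

```text
time: 11.0
tool_pos: [0.4331, -0.0072, 0.1037]
tool_rot: [-0.002, 1.0, 0.027, 0.006]
contact_force: [-0.7, 0.9, 0.4]
gripper_width: 0.754
```

```bash
python3 - <<'E'
from h import *; from go import go
p,d,W=wrist('w_jar')
c=circ(W,(.437,.004),.03,.04,.005); print(c); go(c[0],c[1],10,2.4)
E
```

```text
[4.360e+02 2.400e+00 3.980e+01 3.100e+01 2.705e+03]
t 11.1 p [434.3  -6.1 104.5] yaw 3.1 w 63.8 tilt [ 0.013  0.004 -1.   ]
3 [0.7, -2.8, 31.5, 0.2] [0.7, -2.8, 31.5, 0.2] [0.7, -2.8, 31.5, 0.2]
```

>>> step_arm(
  steps=[
    [0,-3,20,0],
    [0,-4,28,0],
    [0,-3,22,0],
    [0,0,14,0],
    [0,0,8,0],
    [0,0,4,0],
    [0,0,0,0],
  ],
)

```text
time: 11.75
tool_pos: [0.4374, 0.0093, 0.0046]
tool_rot: [-0.003, 1.0, 0.029, 0.007]
contact_force: [0.1, -0.3, 0.8]
gripper_width: 0.747
```

```bash
python3 go.py 436 2.4 8 2.4
```

```text
t 11.8 p [437.4   9.3   4.6] yaw 3.4 w 63.5 tilt [ 0.014  0.007 -1.   ]
1 [-1.8, 6.8, -3.4, 1.0] [-1.8, 6.8, -3.4, 1.0] [-1.8, 6.8, -3.4, 1.0]
```

>>> step_arm(
  steps=[
    [-1,4,-2,0.5],
    [0,3,-2,0.5],
    [0,0,0,0],
  ],
)

```text
time: 12.05
tool_pos: [0.4386, 0.0016, 0.011]
tool_rot: [-0.003, 1.0, 0.02, 0.009]
contact_force: [0.0, 0.1, -0.7]
gripper_width: 0.753
```

>>> step_arm(
  steps=[
    [0,0,0,0],
    [0,0,0,0],
    [0,0,0,0],
    [0,0,0,0],
    [0,0,0,0],
    [0,0,0,0],
  ],
  claw=0,
)

```text
time: 12.65
tool_pos: [0.4399, 0.001, 0.0127]
tool_rot: [-0.003, 1.0, 0.02, 0.011]
contact_force: [0.4, -0.4, -0.7]
gripper_width: 0.437
```

>>> step_arm(
  steps=[
    [0,0,-5,0],
    [0,0,-15,0],
    [0,0,-30,0],
    [0,0,-30,0],
    [0,0,-10,0],
  ],
)

```text
time: 13.15
tool_pos: [0.435, 0.0011, 0.1031]
tool_rot: [-0.003, 1.0, 0.02, 0.007]
contact_force: [0.4, -0.8, -0.3]
gripper_width: 0.439
```

```bash
python3 -c "
from h import *
p,d,W=wrist('w_jar2')
hsv=cv2.cvtColor(p,cv2.COLOR_RGB2HSV); print(np.nanmedian(W[310:370,290:335].reshape(-1,3),0)*1000)
"; python3 tray.py b -45 -40 60
```

```text
[427.79912209   1.2165624  121.92447179]
target [586.6 182.6]
t 13.2 p [435.3   1.  103.6] yaw 2.3 w 37.0 tilt [ 0.014  0.007 -1.   ]
6 [26.4, -29.2, 7.3, -0.0] [26.4, -29.2, 7.3, -0.0] [26.4, -29.2, 7.3, -0.0]
```

View pics/w_jar2.png

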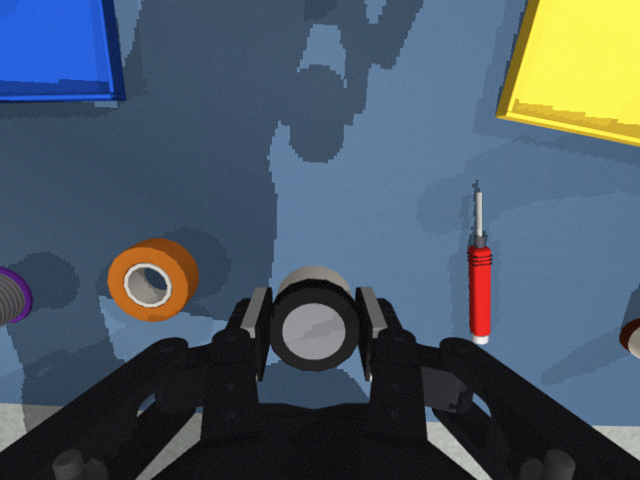

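The jar is held upright at (314,325). The red driver on the mat is at (480,265). Carrying the jar to the blue bay.

>>> step_arm(
  steps=[
    [22,-24,3,0],
    [25,-28,6,0],
    [25,-28,6,0],
    [25,-28,6,0],
    [25,-28,6,0],
    [20,-22,6,0],
    [0,0,5,0],
    [0,0,0,0],
  ],
)

```text
time: 14.0
tool_pos: [0.5723, 0.1698, 0.0569]
tool_rot: [-0.002, 1.0, 0.019, 0.003]
contact_force: [0.6, 0.6, -0.4]
gripper_width: 0.433
```

```bash
python3 tray.py b -45 -40 18
```

```text
target [586.6 182.6]
t 14.0 p [572.3 169.8  56.9] yaw 2.1 w 36.8 tilt [ 0.006  0.004 -1.   ]
1 [14.7, -12.2, 38.9, -0.3] [14.7, -12.2, 38.9, -0.3] [14.7, -12.2, 38.9, -0.3]
```

>>> step_arm(
  steps=[
    [5,-4,8,0],
    [5,-4,10,0],
    [4,-3,10,0],
    [0,0,6,0],
    [0,0,3,0],
    [0,0,0,0],
  ],
)

```text
time: 14.6
tool_pos: [0.5845, 0.1793, 0.0157]
tool_rot: [-0.001, 1.0, 0.017, 0.001]
contact_force: [-0.8, 0.9, 3.6]
gripper_width: 0.436
```

```bash
python3 tray.py b -45 -40 16
```

```text
target [586.6 182.6]
t 14.6 p [584.5 179.3  15.7] yaw 1.9 w 37.1 tilt [ 0.002  0.003 -1.   ]
1 [2.2, -3.1, -0.3, -0.5] [2.2, -3.1, -0.3, -0.5] [2.2, -3.1, -0.3, -0.5]
```

>>> step_arm(
  steps=[
    [0,0,1,0],
    [0,0,0,0],
    [0,0,0,0],
    [0,0,0,0],
  ],
  claw=53,
)

```text
time: 15.0
tool_pos: [0.5849, 0.1789, 0.0151]
tool_rot: [-0.001, 1.0, 0.017, 0.002]
contact_force: [-0.3, 1.1, 0.1]
gripper_width: 0.53
```

>>> step_arm(
  steps=[
    [0,0,-5,0],
    [0,0,-15,0],
    [0,0,-30,0],
    [0,0,-40,0],
    [0,0,-40,0],
    [0,0,-25,0],
    [0,0,0,0],
  ],
)

```text
time: 15.7
tool_pos: [0.5842, 0.1784, 0.1816]
tool_rot: [-0.002, 1.0, 0.017, 0.003]
contact_force: [0.0, -0.3, 0.6]
gripper_width: 0.527
```

```bash
python3 - <<'E'
from h import *; from go import go
p,d,W=wrist('w_b2')
print('jar',circ(W,(.585,.180),.033,.03,.005),'reel',circ(W,(.588,.252),.043,.04,.005))
go(407,119,130,-7.6)
E
```

```text
jar [ 581.   179.    39.9   34.  1563. ] reel [ 587.7  252.4   48.2   44.  2453. ]
t 15.8 p [583.5 178.3 179.8] yaw 1.9 w 45.1 tilt [ 0.003  0.003 -1.   ]
5 [-35.7, 10.7, 10.0, 1.9] [-34.9, 13.0, 10.0, 1.9] [-34.0, 15.3, 10.0, 1.9]
```

View pics/w_b2.png

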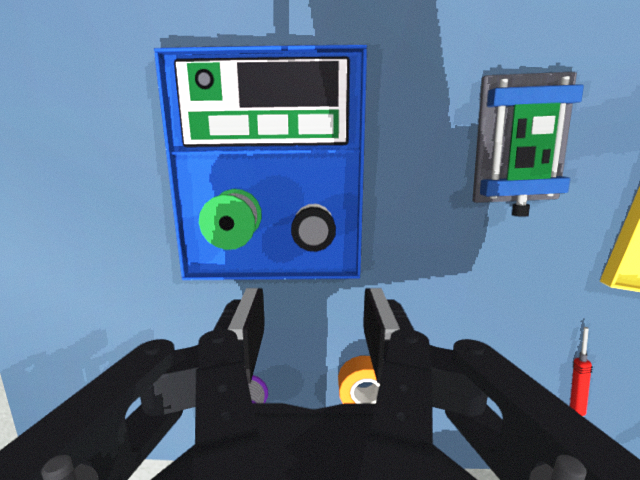

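Wrist view: the reel (228,220) and jar (313,228) stand in the blue bay, and the tray hasn't moved. Next is the tape.

>>> step_arm(
  steps=[
    [-30,9,6,2],
    [-36,11,10,2],
    [-36,12,10,2],
    [-36,14,10,2],
    [-33,14,12,1.5],
    [0,0,0,0],
    [0,0,0,0],
  ],
  claw=100,
)

```text
time: 16.45
tool_pos: [0.3973, 0.1228, 0.118]
tool_rot: [0.0, 0.998, -0.069, -0.007]
contact_force: [0.7, -0.3, 0.5]
gripper_width: 0.997
```

```bash
python3 - <<'E'
from h import *; from go import go
p,d,W=wrist()
c=circ(W,(.407,.119),.025,.04,.005); print(c); go(c[0],c[1],8,-7.6)
E
```

```text
[ 405.9  117.4   57.8   25.7 3929. ]
t 16.5 p [396.9 122.8 117.5] yaw -8.0 w 85.0 tilt [-0.015  0.    -1.   ]
3 [3.2, 1.4, 36.5, -0.1] [3.2, 1.4, 36.5, -0.1] [3.2, 1.4, 36.5, -0.1]
```

>>> step_arm(
  steps=[
    [3,1,25,0],
    [4,2,30,0],
    [4,2,25,0],
    [0,0,15,0],
    [0,0,8,0],
    [0,0,4,0],
    [0,0,0,0],
  ],
)

```text
time: 17.2
tool_pos: [0.4171, 0.118, 0.0117]
tool_rot: [-0.001, 0.998, -0.068, -0.003]
contact_force: [-0.1, 0.5, 0.0]
gripper_width: 0.998
```

```bash
python3 go.py 406 117.4 6 -7.6
```

```text
t 17.2 p [417.1 118.   11.7] yaw -7.8 w 84.9 tilt [-0.005  0.002 -1.   ]
1 [-11.0, 2.2, 5.7, -0.2] [-11.0, 2.2, 5.7, -0.2] [-11.0, 2.2, 5.7, -0.2]
```

>>> step_arm(
  steps=[
    [-6,1,3,0],
    [-6,0,3,0],
    [0,0,1,0],
    [0,0,0,0],
  ],
)

```text
time: 17.6
tool_pos: [0.4064, 0.1193, 0.0069]
tool_rot: [-0.001, 0.998, -0.068, -0.0]
contact_force: [-0.5, 0.2, 0.0]
gripper_width: 0.998
```

```bash
python3 go.py 406 117.4 6 -7.6
```

```text
t 17.6 p [406.4 119.3   6.9] yaw -7.8 w 84.8 tilt [ 0.     0.002 -1.   ]
1 [-0.1, 1.9, 0.9, -0.2] [-0.1, 1.9, 0.9, -0.2] [-0.1, 1.9, 0.9, -0.2]
```

>>> step_arm(
  steps=[
    [0,1,0,0],
    [0,0,0,0],
    [0,0,0,0],
    [0,0,0,0],
    [0,0,0,0],
    [0,0,0,0],
    [0,0,0,0],
  ],
  claw=0,
)

```text
time: 18.3
tool_pos: [0.4075, 0.1183, 0.0084]
tool_rot: [-0.001, 0.998, -0.068, 0.001]
contact_force: [-1.5, 0.9, 1.8]
gripper_width: 0.654
```

>>> step_arm(
  steps=[
    [0,0,-5,0],
    [0,0,-15,0],
    [0,0,-30,0],
    [0,0,-40,0],
    [0,0,-10,0],
    [0,0,0,0],
  ],
)

```text
time: 18.9
tool_pos: [0.4048, 0.1177, 0.1103]
tool_rot: [-0.001, 0.998, -0.068, -0.001]
contact_force: [-0.3, -0.1, -0.7]
gripper_width: 0.656
```

```bash
python3 -c "
from h import *
p,d,W=wrist('w_tape2')
"; python3 tray.py y -20 30 60
```

```text
target [ 604.8 -183.9]
t 18.9 p [404.8 117.7 109.8] yaw -7.8 w 55.6 tilt [-0.003  0.002 -1.   ]
9 [26.6, 30.2, 5.5, -0.0] [26.5, 30.2, 5.5, -0.0] [26.5, 30.3, 5.5, -0.0]
```

View pics/w_tape2.png

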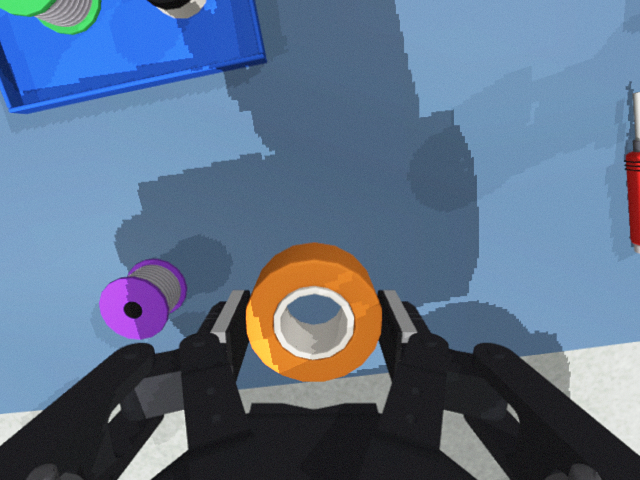

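The tape is held flat at (314,315). Carrying it to the yellow bay, clear of the holder.

>>> step_arm(
  steps=[
    [22,26,0,0],
    [26,30,0,0],
    [26,30,0,0],
    [26,30,2,0],
    [26,30,5,0],
    [26,30,5,0],
    [26,30,5,0],
    [26,30,5,0],
  ],
)

```text
time: 19.75
tool_pos: [0.57, -0.1475, 0.0662]
tool_rot: [-0.004, 0.998, -0.065, -0.013]
contact_force: [-0.1, 0.2, -0.7]
gripper_width: 0.657
```

>>> step_arm(
  steps=[
    [15,15,5,0],
    [0,0,0,0],
    [0,0,0,0],
  ],
)

```text
time: 20.05
tool_pos: [0.5805, -0.1677, 0.052]
tool_rot: [-0.006, 0.998, -0.067, -0.019]
contact_force: [-0.6, -0.5, -1.5]
gripper_width: 0.659
```

```bash
python3 - <<'E'
from h import *
p,d,W=wrist()
hsv=cv2.cvtColor(p,cv2.COLOR_RGB2HSV); m=cv2.inRange(hsv,(22,120,60),(35,255,255))>0
for lo,hi in((-.002,.008),(.012,.022)):
    P=W[m&(W[...,2]>lo)&(W[...,2]<hi)]*1000; print(len(P),cv2.minAreaRect(P[:,:2].astype(np.float32)),np.median(P[:,2]).round(1))
E
python3 tray.py y -20 30 15
```

```text
49424 ((607.0953369140625, -219.3468780517578), (188.49093627929688, 204.6209259033203), 82.51107788085938) 4.1
5942 ((611.3997802734375, -216.7877197265625), (175.4879913330078, 190.67364501953125), 82.5963134765625) 15.4
target [ 604.8 -183.9]
t 20.1 p [ 580.1 -167.3   51.9] yaw -7.7 w 55.7 tilt [-0.037  0.013 -0.999]
2 [13.4, 6.6, 18.4, -0.0] [13.4, 6.6, 18.4, -0.0] [13.4, 6.6, 18.4, -0.0]
```

>>> step_arm(
  steps=[
    [4,2,2,0],
    [4,2,3,0],
    [4,2,3,0],
    [2,2,3,0],
    [2,2,3,0],
    [0,0,3,0],
    [0,0,3,0],
    [0,0,0,0],
  ],
)

```text
time: 20.9
tool_pos: [0.5935, -0.1762, 0.0293]
tool_rot: [-0.006, 0.998, -0.065, -0.019]
contact_force: [-0.1, 0.4, -0.9]
gripper_width: 0.659
```

```bash
python3 tray.py y -20 30 12
```

```text
target [ 604.8 -183.9]
t 20.9 p [ 593.5 -176.2   29.3] yaw -7.4 w 56.0 tilt [-0.038  0.014 -0.999]
1 [12.2, 6.2, 17.3, 0.2] [12.2, 6.2, 17.3, 0.2] [12.2, 6.2, 17.3, 0.2]
```

>>> step_arm(
  steps=[
    [4,2,2,0],
    [4,2,3,0],
    [4,2,3,0],
    [2,1,3,0],
    [0,0,3,0],
    [0,0,2,0],
    [0,0,0,0],
  ],
)

```text
time: 21.6
tool_pos: [0.6074, -0.1858, 0.012]
tool_rot: [-0.006, 0.998, -0.065, -0.019]
contact_force: [0.2, -0.1, 1.9]
gripper_width: 0.657
```

```bash
python3 tray.py y -20 30 12
```

```text
target [ 604.8 -183.9]
t 21.6 p [ 607.4 -185.8   12. ] yaw -7.4 w 55.9 tilt [-0.038  0.014 -0.999]
1 [-2.8, -1.6, -0.0, 0.2] [-2.8, -1.6, -0.0, 0.2] [-2.8, -1.6, -0.0, 0.2]
```

>>> step_arm(
  steps=[
    [0,0,1.5,0],
    [0,0,1.5,0],
  ],
)

```text
time: 21.8
tool_pos: [0.6072, -0.1859, 0.0115]
tool_rot: [-0.006, 0.998, -0.065, -0.02]
contact_force: [-5.0, 1.4, 10.5]
gripper_width: 0.658
```

>>> step_arm(
  steps=[
    [0,0,1.5,0],
    [0,0,1.5,0],
    [0,0,0,0],
  ],
)

```text
time: 22.1
tool_pos: [0.6076, -0.1859, 0.0124]
tool_rot: [-0.005, 0.998, -0.065, -0.02]
contact_force: [0.3, 0.5, -1.5]
gripper_width: 0.655
```

>>> step_arm(
  steps=[
    [0,0,1,0],
    [0,0,0,0],
    [0,0,0,0],
    [0,0,0,0],
  ],
  claw=74,
)

```text
time: 22.5
tool_pos: [0.6077, -0.1858, 0.011]
tool_rot: [-0.005, 0.998, -0.065, -0.019]
contact_force: [-0.0, -0.4, 1.0]
gripper_width: 0.74
```

>>> step_arm(
  steps=[
    [0,0,-5,0],
    [0,0,-15,0],
    [0,0,-30,0],
    [0,0,-40,0],
    [0,0,-30,0],
    [0,0,0,0],
  ],
)

```text
time: 23.1
tool_pos: [0.6122, -0.1873, 0.1383]
tool_rot: [-0.005, 0.998, -0.065, -0.02]
contact_force: [-0.5, 0.4, 0.2]
gripper_width: 0.738
```

```bash
python3 - <<'E'
from h import *; from go import go
p,d,W=wrist()
print('tape',circ(W,(.607,-.186),.028,.04,.005))
go(367,-265,130,-7.6)
E
```

```text
tape [ 607.3 -186.    57.8   28.7 3329. ]
t 23.1 p [ 611.3 -186.9  136.2] yaw -7.4 w 62.8 tilt [-0.041  0.014 -0.999]
6 [-38.7, 18.1, 1.0, 0.0] [-38.7, 18.2, 1.0, 0.0] [-38.6, 18.3, 1.0, 0.0]
```

>>> step_arm(
  steps=[
    [-34,16,0,0],
    [-39,18,0,0],
    [-39,18,0,0],
    [-39,18,0,0],
    [-39,19,0,0],
    [-36,18,0,0],
    [0,0,0,0],
    [0,0,0,0],
  ],
  claw=75,
)

```text
time: 23.95
tool_pos: [0.3613, -0.2624, 0.1364]
tool_rot: [-0.009, 0.998, -0.064, -0.026]
contact_force: [-0.0, -0.0, 0.5]
gripper_width: 0.748
```

```bash
python3 - <<'E'
from h import *; from go import go
p,d,W=wrist('w_bot')
c=circ(W,(.368,-.264),.062,.03,.006); print(c); go(c[0],c[1],12,-7.6)
E
```

```text
[ 368.9 -266.1   19.6   60.6  621. ]
t 24.0 p [ 361.5 -262.2  136.3] yaw -7.2 w 63.5 tilt [-0.052  0.022 -0.998]
3 [2.6, 1.0, 41.4, 0.1] [2.6, 1.0, 41.4, 0.1] [2.6, 1.0, 41.4, 0.1]
```

View pics/w_bot.png

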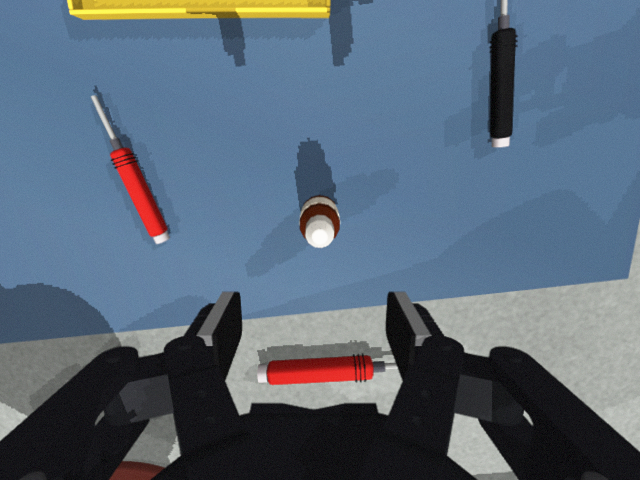

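The bottle cap at (320,232) is centred ahead of the jaws. The larger red driver (325,370) lies off the mat and the red driver for the job is at (138,195). Descending on the bottle.

>>> step_arm(
  steps=[
    [3,2,20,0],
    [3,2,28,0],
    [3,1,28,0],
    [0,0,24,0],
    [0,0,12,0],
    [0,0,6,0],
    [0,0,0,0],
  ],
)

```text
time: 24.7
tool_pos: [0.3701, -0.2639, 0.0136]
tool_rot: [-0.01, 0.998, -0.059, -0.026]
contact_force: [-0.3, -0.0, -0.5]
gripper_width: 0.754
```

```bash
python3 go.py 368.5 -266 12 -7.6
```

```text
t 24.7 p [ 370.1 -263.9   13.6] yaw -6.7 w 64.1 tilt [-0.051  0.022 -0.998]
1 [-1.3, 2.3, 1.6, 0.9] [-1.3, 2.3, 1.6, 0.9] [-1.3, 2.3, 1.6, 0.9]
```

>>> step_arm(
  steps=[
    [-1,2,1,1],
    [0,0,0,0],
    [0,0,0,0],
    [0,0,0,0],
    [0,0,0,0],
    [0,0,0,0],
    [0,0,0,0],
  ],
  claw=0,
)

```text
time: 25.4
tool_pos: [0.3716, -0.2684, 0.017]
tool_rot: [-0.007, 0.997, -0.068, -0.023]
contact_force: [-0.4, 0.2, -1.1]
gripper_width: 0.326
```

>>> step_arm(
  steps=[
    [0,0,-5,0],
    [0,0,-15,0],
    [0,0,-30,0],
    [0,0,-30,0],
    [0,0,0,0],
  ],
)

```text
time: 25.9
tool_pos: [0.3742, -0.2688, 0.0992]
tool_rot: [-0.008, 0.997, -0.068, -0.025]
contact_force: [0.2, -0.9, -0.8]
gripper_width: 0.327
```

```bash
python3 tray.py y -20 -45 60; python3 -c "
from h import *
p,d,W=wrist('w_bot2')"
```

```text
target [ 594.9 -258.3]
t 25.9 p [ 374.2 -268.8   99.2] yaw -7.8 w 27.8 tilt [-0.048  0.019 -0.999]
5 [43.4, -8.1, 7.8, -0.0] [43.5, -8.0, 7.8, -0.0] [43.5, -8.0, 7.8, -0.0]
```

View pics/w_bot2.png

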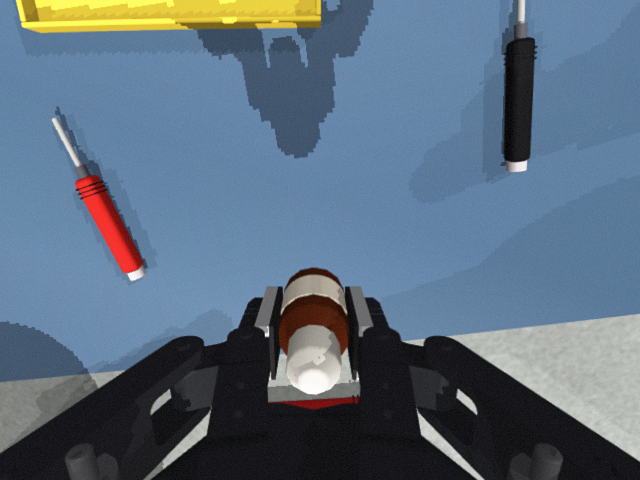

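The bottle is held upright at (314,340). Moving it to the yellow bay.

>>> step_arm(
  steps=[
    [36,-7,2,0],
    [42,-8,5,0],
    [42,-8,5,0],
    [42,-8,5,0],
    [42,-8,5,0],
    [20,-2,5,0],
    [0,0,0,0],
    [0,0,0,0],
  ],
)

```text
time: 26.75
tool_pos: [0.5997, -0.2522, 0.0427]
tool_rot: [-0.013, 0.997, -0.069, -0.034]
contact_force: [0.4, 0.2, -1.0]
gripper_width: 0.326
```

```bash
python3 tray.py y -20 -45 24
```

```text
target [ 594.9 -258.3]
t 26.8 p [ 599.7 -252.2   42.7] yaw -7.9 w 27.7 tilt [-0.067  0.03  -0.997]
1 [-3.9, 6.6, 18.7, -0.3] [-3.9, 6.6, 18.7, -0.3] [-3.9, 6.6, 18.7, -0.3]
```

>>> step_arm(
  steps=[
    [-2,4,4,0],
    [-2,4,6,0],
    [0,0,6,0],
    [0,0,4,0],
    [0,0,0,0],
  ],
)

```text
time: 27.25
tool_pos: [0.5877, -0.2598, 0.0202]
tool_rot: [-0.013, 0.997, -0.071, -0.036]
contact_force: [0.4, -0.3, -0.8]
gripper_width: 0.327
```

```bash
python3 tray.py y -20 -45 20
```

```text
target [ 594.9 -258.3]
t 27.2 p [ 587.7 -259.8   20.2] yaw -8.1 w 27.8 tilt [-0.07   0.032 -0.997]
1 [7.0, -2.5, 0.2, -0.5] [7.0, -2.5, 0.2, -0.5] [7.0, -2.5, 0.2, -0.5]
```

>>> step_arm(
  steps=[
    [4,-1,-1.5,0],
    [4,-1,-1.5,0],
    [0,0,1,0],
    [0,0,0,0],
  ],
)

```text
time: 27.65
tool_pos: [0.5974, -0.2592, 0.0229]
tool_rot: [-0.013, 0.997, -0.071, -0.035]
contact_force: [-0.2, 0.3, -0.4]
gripper_width: 0.326
```

>>> step_arm(
  steps=[
    [0,0,2,0],
    [0,0,2,0],
  ],
)

```text
time: 27.85
tool_pos: [0.5978, -0.2592, 0.0194]
tool_rot: [-0.013, 0.997, -0.071, -0.035]
contact_force: [0.6, -1.1, -0.6]
gripper_width: 0.329
```

>>> step_arm(
  steps=[
    [0,0,2,0],
    [0,0,2,0],
  ],
)

```text
time: 28.05
tool_pos: [0.5979, -0.2592, 0.018]
tool_rot: [-0.013, 0.997, -0.07, -0.035]
contact_force: [-5.8, 3.7, 14.5]
gripper_width: 0.326
```

Contact shows on the force reading. Releasing.

>>> step_arm(
  steps=[
    [0,0,0,0],
    [0,0,0,0],
  ],
)

```text
time: 28.25
tool_pos: [0.5983, -0.2595, 0.0188]
tool_rot: [-0.013, 0.997, -0.07, -0.035]
contact_force: [0.2, -0.6, -0.3]
gripper_width: 0.327
```

>>> step_arm(
  steps=[
    [0,0,0,0],
    [0,0,0,0],
    [0,0,0,0],
    [0,0,0,0],
  ],
  claw=44,
)

```text
time: 28.65
tool_pos: [0.5978, -0.2593, 0.0178]
tool_rot: [-0.013, 0.997, -0.07, -0.035]
contact_force: [-0.1, -0.2, 0.0]
gripper_width: 0.443
```

>>> step_arm(
  steps=[
    [0,0,-5,0],
    [0,0,-15,0],
    [0,0,-30,0],
    [0,0,-40,0],
    [0,0,-40,0],
    [0,0,-20,0],
    [0,0,0,0],
  ],
)

```text
time: 29.35
tool_pos: [0.6086, -0.2641, 0.1781]
tool_rot: [-0.012, 0.997, -0.07, -0.034]
contact_force: [-0.1, -1.1, 0.2]
gripper_width: 0.439
```

```bash
python3 - <<'E'
from h import *; from go import go
p,d,W=wrist()
print('tape',circ(W,(.607,-.186),.028,.04,.005),'cap',circ(W,(.597,-.259),.065,.03,.005))
go(404,-124,120,12.8)
E
```

```text
tape [ 607.3 -186.    58.4   28.6 2556. ] cap [ 596.2 -259.1   19.4   63.8  411. ]
t 29.4 p [ 608.2 -263.8  176.7] yaw -8.0 w 37.8 tilt [-0.068  0.03  -0.997]
6 [-37.0, -18.3, 9.5, -3.5] [-33.0, -24.7, 9.5, -3.5] [-29.8, -28.5, 9.5, -3.5]
```

>>> step_arm(
  steps=[
    [-32,-16,3,-3],
    [-36,-20,4,-3],
    [-34,-22,4,-3],
    [-33,-24,4,-3],
    [-32,-26,4,-3],
    [-24,-22,4,-3],
    [0,0,0,-2],
    [0,0,0,0],
  ],
  claw=45,
)

```text
time: 30.2
tool_pos: [0.4016, -0.1229, 0.1557]
tool_rot: [-0.025, 0.993, 0.11, -0.042]
contact_force: [0.7, -0.2, 0.1]
gripper_width: 0.453
```

```bash
cat > drv.py <<'E'
from h import *
def drv(name=None):
    p,d,W=wrist(name); hsv=cv2.cvtColor(p,cv2.COLOR_RGB2HSV)
    m=((cv2.inRange(hsv,(0,150,60),(8,255,255))|cv2.inRange(hsv,(172,150,60),(180,255,255)))>0)&(W[...,0]>.34)
    P=W[m]*1000; r=cv2.minAreaRect(P[:,:2].astype(np.float32)); print('drv',r,np.percentile(P[:,2],[50,95]).round(1)); return p,W
E
python3 - <<'E'
from drv import *; from go import go
drv('w_drv'); go(404,-124,20,12.8)
E
```

```text
drv ((480.14630126953125, -193.15969848632812), (62.47982406616211, 254.7366485595703), 48.70661926269531) [13.8 40.6]
t 30.2 p [ 401.4 -122.8  155.4] yaw 12.8 w 38.3 tilt [-0.089  0.042 -0.995]
4 [0.6, 0.4, 33.9, -0.0] [0.6, 0.4, 33.9, -0.0] [0.6, 0.4, 33.9, -0.0]
```

View pics/w_drv.png

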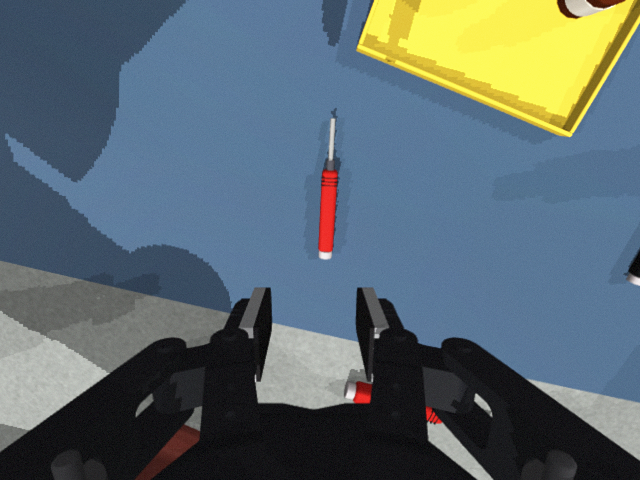

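The red handle at (328,210) is the one for the job: on the mat, smaller, pointing away. The larger one (385,395) lies off the mat. The tool tilt has grown to 5.6°, so I'll test which moves bring it back before grasping.

>>> step_arm(
  steps=[
    [0,0,-40,0],
    [0,0,-40,0],
    [0,0,0,0],
  ],
)

```text
time: 30.55
tool_pos: [0.4076, -0.126, 0.2334]
tool_rot: [-0.028, 0.993, 0.109, -0.046]
contact_force: [0.3, -0.7, 1.4]
gripper_width: 0.45
```

>>> step_arm(
  steps=[
    [0,0,10,0],
    [0,0,10,0],
    [0,0,10,0],
    [0,0,10,0],
    [0,0,10,0],
    [0,0,10,0],
    [0,0,10,0],
    [0,0,0,0],
  ],
)

```text
time: 31.35
tool_pos: [0.3966, -0.121, 0.1498]
tool_rot: [-0.032, 0.992, 0.107, -0.052]
contact_force: [0.4, 0.3, -1.1]
gripper_width: 0.45
```

>>> step_arm(
  steps=[
    [0,0,0,8],
    [0,0,0,8],
    [0,0,0,8],
    [0,0,0,8],
    [0,0,0,0],
  ],
)

```text
time: 31.85
tool_pos: [0.3974, -0.1214, 0.1505]
tool_rot: [-0.016, 0.982, -0.181, -0.058]
contact_force: [0.2, 0.5, 0.1]
gripper_width: 0.448
```

>>> step_arm(
  steps=[
    [0,0,0,-8],
    [0,0,0,-8],
    [0,0,0,-8],
    [0,0,0,-8],
    [0,0,0,0],
  ],
)

```text
time: 32.35
tool_pos: [0.3987, -0.122, 0.1523]
tool_rot: [-0.031, 0.992, 0.116, -0.049]
contact_force: [0.4, -0.7, 0.2]
gripper_width: 0.447
```

>>> step_arm(
  steps=[
    [40,0,0,0],
    [40,0,0,0],
    [40,0,0,0],
    [0,0,0,0],
  ],
)

```text
time: 32.75
tool_pos: [0.519, -0.0939, 0.1415]
tool_rot: [-0.03, 0.992, 0.112, -0.048]
contact_force: [-0.6, 0.1, -0.8]
gripper_width: 0.449
```

>>> step_arm(
  steps=[
    [-40,0,0,0],
    [-40,0,0,0],
    [-40,0,0,0],
    [0,0,0,0],
  ],
)

```text
time: 33.15
tool_pos: [0.3994, -0.1211, 0.1508]
tool_rot: [-0.03, 0.992, 0.112, -0.05]
contact_force: [0.4, 1.1, -0.9]
gripper_width: 0.45
```

>>> step_arm(
  steps=[
    [0,-40,0,0],
    [0,-40,0,0],
    [0,-40,0,0],
    [0,0,0,0],
  ],
)

```text
time: 33.55
tool_pos: [0.3723, -0.0023, 0.1608]
tool_rot: [-0.03, 0.993, 0.107, -0.048]
contact_force: [1.0, -0.3, -0.7]
gripper_width: 0.449
```

>>> step_arm(
  steps=[
    [0,40,0,0],
    [0,40,0,0],
    [0,40,0,0],
    [0,0,0,0],
  ],
)

```text
time: 33.95
tool_pos: [0.4002, -0.1225, 0.1544]
tool_rot: [-0.027, 0.993, 0.11, -0.045]
contact_force: [-0.4, 0.3, 0.9]
gripper_width: 0.448
```

>>> step_arm(
  steps=[
    [0,-45,0,0],
    [0,-45,0,0],
    [0,-45,0,0],
    [0,0,0,0],
    [0,45,0,0],
    [0,45,0,0],
    [0,45,0,0],
    [0,0,0,0],
  ],
)

```text
time: 34.75
tool_pos: [0.4017, -0.1247, 0.1568]
tool_rot: [-0.026, 0.993, 0.108, -0.042]
contact_force: [0.3, 0.4, 0.9]
gripper_width: 0.449
```

>>> step_arm(
  steps=[
    [0,-45,0,0],
    [0,-45,0,0],
    [0,-45,0,0],
    [0,0,0,0],
    [0,45,0,0],
    [0,45,0,0],
    [0,45,0,0],
    [0,0,0,0],
  ],
)

```text
time: 35.55
tool_pos: [0.402, -0.1269, 0.1581]
tool_rot: [-0.025, 0.993, 0.106, -0.04]
contact_force: [0.0, 0.2, 0.5]
gripper_width: 0.45
```

>>> step_arm(
  steps=[
    [0,0,0,0],
    [0,0,0,0],
    [0,0,0,0],
    [0,0,0,0],
    [0,0,0,0],
    [0,0,0,0],
    [0,0,0,0],
    [0,0,0,0],
  ],
)

```text
time: 36.35
tool_pos: [0.4013, -0.1247, 0.1579]
tool_rot: [-0.026, 0.993, 0.107, -0.04]
contact_force: [0.4, 0.3, -1.3]
gripper_width: 0.452
```

>>> step_arm(
  steps=[
    [0,0,0,8],
    [0,0,0,8],
    [0,0,0,8],
    [0,0,0,0],
    [0,0,0,-8],
    [0,0,0,-8],
    [0,0,0,-8],
    [0,0,0,0],
  ],
)

```text
time: 37.15
tool_pos: [0.4014, -0.1244, 0.158]
tool_rot: [-0.026, 0.992, 0.114, -0.04]
contact_force: [-0.9, 0.3, -0.4]
gripper_width: 0.446
```

>>> step_arm(
  steps=[
    [0,0,-10,0],
    [0,0,-10,0],
    [0,0,-10,0],
    [0,0,-10,0],
    [0,0,-10,0],
    [0,0,-10,0],
    [0,0,-10,0],
    [0,0,0,0],
  ],
)

```text
time: 37.95
tool_pos: [0.4088, -0.1281, 0.2362]
tool_rot: [-0.025, 0.993, 0.112, -0.038]
contact_force: [0.8, 0.2, 0.3]
gripper_width: 0.457
```

>>> step_arm(
  steps=[
    [0,0,35,0],
    [0,0,35,0],
    [0,0,0,0],
    [0,0,0,0],
  ],
)

```text
time: 38.35
tool_pos: [0.4042, -0.1259, 0.1672]
tool_rot: [-0.023, 0.993, 0.112, -0.037]
contact_force: [0.5, 0.1, 0.8]
gripper_width: 0.448
```

>>> step_arm(
  steps=[
    [0,-50,0,0],
    [0,-50,0,0],
    [0,-50,0,0],
    [0,-50,0,0],
    [0,50,0,0],
    [0,50,0,0],
    [0,50,0,0],
    [0,50,0,0],
  ],
)

```text
time: 39.15
tool_pos: [0.4173, -0.102, 0.1849]
tool_rot: [-0.021, 0.989, 0.142, -0.025]
contact_force: [0.9, 0.6, 0.1]
gripper_width: 0.452
```

>>> step_arm(
  steps=[
    [0,-50,0,0],
    [0,50,0,0],
    [0,-50,0,0],
    [0,50,0,0],
    [0,-50,0,0],
    [0,50,0,0],
    [0,-50,0,0],
    [0,50,0,0],
  ],
)

```text
time: 39.95
tool_pos: [0.4173, -0.0929, 0.1896]
tool_rot: [-0.024, 0.99, 0.137, -0.026]
contact_force: [1.1, -0.7, 0.7]
gripper_width: 0.449
```

>>> step_arm(
  steps=[
    [50,0,0,0],
    [50,0,0,0],
    [50,0,0,0],
    [0,0,0,0],
    [-50,0,0,0],
    [-50,0,0,0],
    [-50,0,0,0],
    [0,0,0,0],
  ],
)

```text
time: 40.75
tool_pos: [0.4193, -0.1036, 0.1985]
tool_rot: [-0.019, 0.991, 0.132, -0.022]
contact_force: [0.4, 0.2, -0.6]
gripper_width: 0.452
```

The fast sideways sweeps reduce the tilt steadily, so I'll repeat them.

>>> step_arm(
  steps=[
    [0,-50,0,0],
    [0,-50,0,0],
    [0,-50,0,0],
    [0,-50,0,0],
    [0,50,0,0],
    [0,50,0,0],
    [0,50,0,0],
    [0,50,0,0],
  ],
)

```text
time: 41.55
tool_pos: [0.4287, -0.0788, 0.2166]
tool_rot: [-0.017, 0.987, 0.161, -0.007]
contact_force: [0.7, -0.4, 1.0]
gripper_width: 0.447
```

>>> step_arm(
  steps=[
    [50,0,0,0],
    [50,0,0,0],
    [50,0,0,0],
    [0,0,0,0],
    [-50,0,0,0],
    [-50,0,0,0],
    [-50,0,0,0],
    [0,0,0,0],
  ],
)

```text
time: 42.35
tool_pos: [0.4335, -0.0901, 0.2235]
tool_rot: [-0.013, 0.988, 0.153, -0.004]
contact_force: [-0.4, 0.9, 0.2]
gripper_width: 0.447
```

>>> step_arm(
  steps=[
    [0,-50,0,0],
    [0,-50,0,0],
    [0,-50,0,0],
    [0,-50,0,0],
    [0,50,0,0],
    [0,50,0,0],
    [0,50,0,0],
    [0,50,0,0],
  ],
)

```text
time: 43.15
tool_pos: [0.4409, -0.0635, 0.2401]
tool_rot: [-0.012, 0.983, 0.183, 0.011]
contact_force: [1.1, 0.1, 0.2]
gripper_width: 0.446
```

>>> step_arm(
  steps=[
    [50,0,0,0],
    [50,0,0,0],
    [50,0,0,0],
    [0,0,0,0],
    [-50,0,0,0],
    [-50,0,0,0],
    [-50,0,0,0],
    [0,0,0,0],
  ],
)

```text
time: 43.95
tool_pos: [0.4453, -0.0737, 0.2455]
tool_rot: [-0.009, 0.984, 0.175, 0.014]
contact_force: [1.1, 1.2, -0.4]
gripper_width: 0.45
```

```bash
python3 go.py 403 -124 150 12.8
```

```text
t 44.0 p [445.3 -73.7 245.5] yaw 20.2 w 38.2 tilt [ 0.024  0.022 -0.999]
3 [-19.0, 10.9, 31.8, 2.5] [-18.5, 11.7, 31.8, 2.5] [-18.0, 12.5, 31.8, 2.5]
```

>>> step_arm(
  steps=[
    [-17,10,25,2],
    [-18,11,30,2.5],
    [-18,12,30,2.5],
    [-2,2,15,0],
    [0,0,0,0],
  ],
)

```text
time: 44.45
tool_pos: [0.4086, -0.1245, 0.1502]
tool_rot: [-0.005, 0.993, 0.112, 0.022]
contact_force: [-0.7, 0.3, 0.6]
gripper_width: 0.453
```

```bash
python3 - <<'E'
import drv; from h import *; from go import go
p,d,W=wrist(); hsv=cv2.cvtColor(p,cv2.COLOR_RGB2HSV)
m=(cv2.inRange(hsv,(0,150,60),(8,255,255))>0)&(np.hypot(W[...,0]-.404,W[...,1]+.124)<.06)&(W[...,2]<.02)
P=W[m]*1000; print(cv2.minAreaRect(P[:,:2].astype(np.float32)),np.percentile(P[:,2],[50,95]).round(1))
go(404,-124,12,12.8)
E
```

```text
((403.6328430175781, -125.55906677246094), (71.78478240966797, 11.956716537475586), 10.266448974609375) [13.7 14.9]
t 44.5 p [ 409.3 -124.7  151.4] yaw 12.9 w 37.9 tilt [ 0.045  0.013 -0.999]
4 [-1.3, -0.5, 34.9, 0.0] [-1.3, -0.5, 34.9, 0.0] [-1.3, -0.5, 34.9, 0.0]
```

>>> step_arm(
  steps=[
    [-4,0,25,1.5],
    [-4,0,35,1],
    [-4,0,35,0],
    [0,0,25,0],
    [0,0,10,0],
    [0,0,0,0],
    [0,0,0,0],
  ],
)

```text
time: 45.2
tool_pos: [0.4179, -0.1294, 0.0343]
tool_rot: [0.003, 0.995, 0.093, 0.035]
contact_force: [-0.3, 0.4, 0.6]
gripper_width: 0.445
```

```bash
python3 go.py 403.6 -125.6 4 10.3
```

```text
t 45.2 p [ 417.9 -129.4   34.3] yaw 10.7 w 37.8 tilt [ 0.07   0.001 -0.998]
1 [-13.3, -6.4, 30.3, 0.4] [-13.3, -6.4, 30.3, 0.4] [-13.3, -6.4, 30.3, 0.4]
```

>>> step_arm(
  steps=[
    [0,0,-50,0],
    [0,0,-50,0],
    [0,0,-50,0],
    [0,0,0,0],
  ],
)

```text
time: 45.6
tool_pos: [0.4091, -0.1299, 0.1918]
tool_rot: [0.005, 0.995, 0.094, 0.038]
contact_force: [1.0, -0.1, 0.1]
gripper_width: 0.45
```

>>> step_arm(
  steps=[
    [0,0,10,0],
    [0,0,10,0],
    [0,0,10,0],
    [0,0,10,0],
    [0,0,10,0],
    [0,0,10,0],
    [0,0,10,0],
    [0,0,10,0],
  ],
)

```text
time: 46.4
tool_pos: [0.4151, -0.1295, 0.1049]
tool_rot: [0.004, 0.995, 0.094, 0.038]
contact_force: [0.4, -0.0, 0.5]
gripper_width: 0.451
```

>>> step_arm(
  steps=[
    [0,0,-50,0],
    [0,0,-50,0],
    [0,0,0,0],
  ],
)

```text
time: 46.7
tool_pos: [0.404, -0.1274, 0.1986]
tool_rot: [-0.0, 0.995, 0.094, 0.031]
contact_force: [0.8, -0.9, 0.7]
gripper_width: 0.444
```

>>> step_arm(
  steps=[
    [50,50,0,0],
    [50,50,0,0],
    [50,50,0,0],
    [50,50,0,0],
    [0,0,0,0],
  ],
)

```text
time: 47.2
tool_pos: [0.5709, -0.2411, 0.1988]
tool_rot: [-0.001, 0.995, 0.094, 0.03]
contact_force: [0.2, 0.5, -0.6]
gripper_width: 0.448
```

>>> step_arm(
  steps=[
    [-40,-40,0,0],
    [-40,-40,0,0],
    [-40,-40,0,0],
    [0,0,0,0],
  ],
)

```text
time: 47.6
tool_pos: [0.4368, -0.1504, 0.1797]
tool_rot: [-0.007, 0.995, 0.094, 0.022]
contact_force: [0.6, -0.6, -0.7]
gripper_width: 0.45
```

>>> step_arm(
  steps=[
    [50,50,0,0],
    [50,50,0,0],
    [50,50,0,0],
    [0,0,0,0],
    [-40,-40,0,0],
    [-40,-40,0,0],
    [-40,-40,0,0],
    [0,0,0,0],
  ],
)

```text
time: 48.4
tool_pos: [0.4365, -0.1507, 0.1648]
tool_rot: [-0.012, 0.995, 0.094, 0.014]
contact_force: [0.5, -0.1, -0.3]
gripper_width: 0.448
```

>>> step_arm(
  steps=[
    [50,50,0,0],
    [50,50,0,0],
    [50,50,0,0],
    [0,0,0,0],
    [-40,-40,0,0],
    [-40,-40,0,0],
    [-40,-40,0,0],
    [0,0,0,0],
  ],
)

```text
time: 49.2
tool_pos: [0.436, -0.1507, 0.1529]
tool_rot: [-0.017, 0.995, 0.094, 0.008]
contact_force: [0.7, 0.2, -0.6]
gripper_width: 0.457
```

```bash
python3 go.py 403.6 -125.6 100 10.3
```

```text
t 49.2 p [ 436.  -150.7  152.9] yaw 10.8 w 38.9 tilt [ 0.014  0.035 -0.999]
2 [-13.6, -15.3, 26.4, 0.2] [-13.6, -15.3, 26.4, 0.2] [-13.6, -15.3, 26.4, 0.2]
```

>>> step_arm(
  steps=[
    [-10,-8,25,0.5],
    [-11,-9,35,0],
    [-9,-9,35,0],
    [0,0,20,0],
    [0,0,0,0],
  ],
)

```text
time: 49.7
tool_pos: [0.4033, -0.1257, 0.0372]
tool_rot: [-0.013, 0.996, 0.09, 0.014]
contact_force: [-0.0, -0.6, 0.1]
gripper_width: 0.45
```

```bash
python3 go.py 403.6 -125.6 4 10.3
```

```text
t 49.7 p [ 403.3 -125.7   37.2] yaw 10.3 w 38.3 tilt [ 0.025  0.029 -0.999]
1 [0.3, -0.1, 33.2, 0.0] [0.3, -0.1, 33.2, 0.0] [0.3, -0.1, 33.2, 0.0]
```

>>> step_arm(
  steps=[
    [-1,1,12,0],
    [0,0,12,0],
    [0,0,7,0],
    [0,0,2,0],
    [0,0,0,0],
  ],
)

```text
time: 50.2
tool_pos: [0.4069, -0.1281, 0.0053]
tool_rot: [-0.011, 0.996, 0.09, 0.017]
contact_force: [-0.3, 0.5, -0.4]
gripper_width: 0.451
```

```bash
python3 go.py 403.6 -125.6 4 10.3
```

```text
t 50.2 p [ 406.9 -128.1    5.3] yaw 10.3 w 38.3 tilt [ 0.031  0.025 -0.999]
1 [-2.8, -3.0, 1.3, 0.0] [-2.8, -3.0, 1.3, 0.0] [-2.8, -3.0, 1.3, 0.0]
```

>>> step_arm(
  steps=[
    [-2,-3,0,0],
    [0,0,0,0],
    [0,0,0,0],
    [0,0,0,0],
    [0,0,0,0],
    [0,0,0,0],
    [0,0,0,0],
  ],
  claw=0,
)

```text
time: 50.9
tool_pos: [0.4055, -0.126, 0.0071]
tool_rot: [-0.01, 0.996, 0.09, 0.018]
contact_force: [0.1, -1.0, -0.6]
gripper_width: 0.126
```

>>> step_arm(
  steps=[
    [0,0,-5,0],
    [0,0,-15,0],
    [0,0,-30,0],
    [0,0,-30,0],
    [0,0,0,0],
  ],
)

```text
time: 51.4
tool_pos: [0.4016, -0.1274, 0.0895]
tool_rot: [-0.011, 0.996, 0.09, 0.017]
contact_force: [0.2, 0.1, 0.2]
gripper_width: 0.125
```

```bash
python3 tray.py y -68 -12 80 90; python3 -c "
from h import *
p,d,W=wrist('w_drv2')"
```

```text
target [ 551.7 -219.2]
t 51.4 p [ 401.6 -127.4   89.5] yaw 10.3 w 10.6 tilt [ 0.031  0.025 -0.999]
10 [13.1, 11.7, 1.0, -7.2] [3.7, 17.2, 1.0, -7.2] [-5.0, 16.9, 1.0, -7.2]
```

View pics/w_drv2.png

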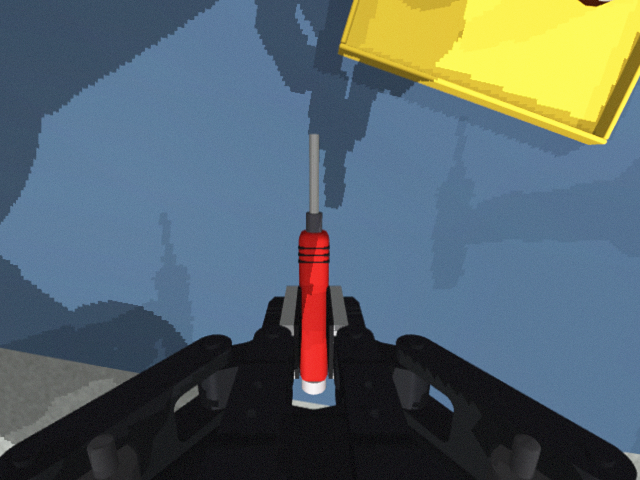

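The driver is held straight at (314,300) with its axis along tool x. Turning it through +72° on the way to the front of the yellow bay.

>>> step_arm(
  steps=[
    [12,11,0,-7.5],
    [12,13,0,-7.5],
    [10,14,0,-7.5],
    [8,16,0,-7.5],
    [6,17,0,-7.5],
    [4,17,0,-7.5],
    [2,18,0,-7.5],
    [0,18,0,-7.5],
  ],
)

```text
time: 52.25
tool_pos: [0.5199, -0.1913, 0.0746]
tool_rot: [-0.012, 0.805, 0.593, 0.015]
contact_force: [0.4, 0.2, 0.1]
gripper_width: 0.131
```

>>> step_arm(
  steps=[
    [-2,16,0,-7],
    [0,0,0,0],
    [0,0,0,0],
  ],
)

```text
time: 52.55
tool_pos: [0.5336, -0.1973, 0.0691]
tool_rot: [-0.015, 0.766, 0.642, 0.014]
contact_force: [1.0, -0.2, 0.1]
gripper_width: 0.124
```

```bash
python3 tray.py y -68 -12 30 90
```

```text
target [ 551.7 -219.2]
t 52.5 p [ 533.6 -197.3   69.1] yaw 79.9 w 10.5 tilt [ 0.003  0.041 -0.999]
2 [-9.2, 10.8, 19.6, -1.2] [-9.4, 10.6, 19.6, -1.2] [-9.4, 10.6, 19.6, -1.2]
```

>>> step_arm(
  steps=[
    [-7,7,3,-1],
    [-7,7,6,-1],
    [-6,7,8,0],
    [0,0,10,0],
    [0,0,8,0],
    [0,0,0,0],
  ],
)

```text
time: 53.15
tool_pos: [0.5495, -0.2195, 0.0275]
tool_rot: [-0.017, 0.755, 0.655, 0.014]
contact_force: [0.2, 0.6, -0.4]
gripper_width: 0.123
```

```bash
python3 tray.py y -68 -12 14 90
```

```text
target [ 551.7 -219.2]
t 53.1 p [ 549.5 -219.5   27.5] yaw 81.8 w 10.5 tilt [-0.001  0.043 -0.999]
1 [0.6, 2.2, 13.5, -0.6] [0.6, 2.2, 13.5, -0.6] [0.6, 2.2, 13.5, -0.6]
```

>>> step_arm(
  steps=[
    [0,4,5,0],
    [0,2,5,0],
    [0,0,3,0],
    [0,0,1,0],
    [0,0,0,0],
  ],
)

```text
time: 53.65
tool_pos: [0.5559, -0.2192, 0.0122]
tool_rot: [-0.017, 0.755, 0.655, 0.014]
contact_force: [-0.2, 0.6, -1.2]
gripper_width: 0.13
```

```bash
python3 tray.py y -66 -12 10 90; python3 - <<'E'
from h import *
p,d,W=wrist('w_drv3')
E
```

```text
target [ 553.7 -219.5]
t 53.6 p [ 555.9 -219.2   12.2] yaw 81.9 w 11.1 tilt [-0.001  0.043 -0.999]
1 [-0.6, -2.1, 2.2, -0.5] [-0.6, -2.1, 2.2, -0.5] [-0.6, -2.1, 2.2, -0.5]
```

View pics/w_drv3.png

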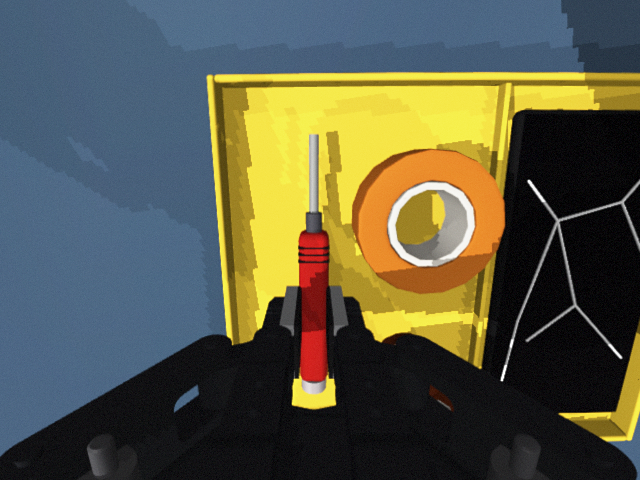

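The driver is over the front strip of the bay, left of the tape (430,220). The bottle (425,345) shows beside the gripper, about 18 mm below its body, and no force is reading. Lowering to contact.

>>> step_arm(
  steps=[
    [0,0,1.5,0],
    [0,0,1.5,0],
  ],
)

```text
time: 53.9
tool_pos: [0.5564, -0.2193, 0.01]
tool_rot: [-0.016, 0.755, 0.655, 0.014]
contact_force: [0.2, -0.9, -0.6]
gripper_width: 0.123
```

>>> step_arm(
  steps=[
    [0,0,1.5,0],
    [0,0,1.5,0],
  ],
)

```text
time: 54.1
tool_pos: [0.5566, -0.2194, 0.0092]
tool_rot: [-0.016, 0.755, 0.655, 0.014]
contact_force: [-7.0, 2.5, 12.3]
gripper_width: 0.128
```

Contact at z = 9.2 mm with 12 N. Settling, then opening slightly and lifting.

>>> step_arm(
  steps=[
    [0,0,0,0],
    [0,0,0,0],
  ],
)

```text
time: 54.3
tool_pos: [0.557, -0.2196, 0.01]
tool_rot: [-0.016, 0.755, 0.655, 0.014]
contact_force: [-1.5, -0.4, -0.1]
gripper_width: 0.128
```

>>> step_arm(
  steps=[
    [0,0,0,0],
    [0,0,0,0],
    [0,0,0,0],
  ],
  claw=23,
)

```text
time: 54.6
tool_pos: [0.557, -0.2197, 0.0097]
tool_rot: [-0.016, 0.755, 0.655, 0.014]
contact_force: [-0.2, 0.2, -0.2]
gripper_width: 0.229
```

>>> step_arm(
  steps=[
    [0,0,-5,0],
    [0,0,-10,0],
    [0,0,-20,0],
    [0,0,-40,0],
    [0,0,-40,0],
    [0,0,-40,0],
    [0,0,0,0],
  ],
)

```text
time: 55.3
tool_pos: [0.5563, -0.2262, 0.1729]
tool_rot: [-0.016, 0.755, 0.655, 0.014]
contact_force: [0.8, -0.1, 0.1]
gripper_width: 0.227
```

>>> step_arm(
  steps=[
    [-30,0,0,0],
    [-40,0,-10,0],
    [-40,0,-10,0],
    [-40,0,-10,0],
    [-40,0,-10,0],
    [-20,0,0,0],
    [0,0,0,0],
  ],
)

```text
time: 56.0
tool_pos: [0.5268, -0.442, 0.2107]
tool_rot: [-0.013, 0.754, 0.657, 0.015]
contact_force: [-0.1, 1.0, -0.7]
gripper_width: 0.229
```

```bash
python3 - <<'E'
from h import *
f=np.load('pics/top0.npz'); p,d=grab_frame('top'); save(p,'top1'); cp=camera_params('top')
save(cv2.resize(p[100:380,60:560],(800,448),interpolation=cv2.INTER_CUBIC),'top1c')
W=cloud(d,cp,cp['extrinsics']); hsv=cv2.cvtColor(p,cv2.COLOR_RGB2HSV)
for n,lo,hi,bx in [('blue',(105,150,60),(125,255,255),(155,120,90,105)),('yellow',(22,120,60),(35,255,255),(340,120,95,105)),('red',(0,170,60),(6,255,255),(340,150,95,80))]:
    m=cv2.inRange(hsv,lo,hi)>0; b=np.zeros_like(m); b[bx[1]:bx[1]+bx[3],bx[0]:bx[0]+bx[2]]=1; m&=b; P=W[m]
    if n!='red': P=P[P[:,2]>.002]
    P=P[np.isfinite(P[:,0])]; print(n,cv2.minAreaRect(P[:,:2].astype(np.float32)*1000),np.median(P[:,2])*1000)
for n,c,z in [('green',(.588,.252),.042),('jar',(.581,.179),.032),('tape',(.607,-.186),.027),('bottle',(.597,-.259),.063),('purple',(.382,.248),.039)]: print(n,circ(W,c,z,.035,.006))
s=state(); print(s['tool_pos'],s['contact_force'],s['time'])
E
```

```text
blue ((630.0200805664062, 224.4724578857422), (208.96189880371094, 174.3668670654297), 2.69632887840271) 4.459350137694162
yellow ((620.1616821289062, -216.07424926757812), (175.2425079345703, 207.99513244628906), 82.08948516845703) 4.285305004992135
red ((556.9716186523438, -219.21731567382812), (68.90608978271484, 11.197187423706055), 81.23765563964844) 14.476479200118408
green [588.6 252.4  47.6  42.3 339. ]
jar [581.6 180.2  39.9  32.3 248. ]
tape [ 607.6 -184.1   58.3   26.7  390. ]
bottle [ 596.7 -257.8   19.7   61.4   56. ]
purple [382.4 248.1  48.   39.  366. ]
[ 0.5271947  -0.44083307  0.21090126] [-0.22997468 -0.03422188 -0.24626839] 56.05
```

View pics/top1c.png

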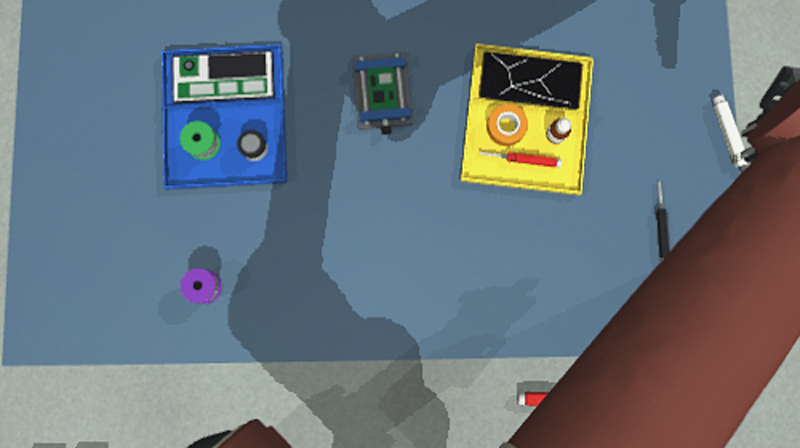

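The final top view shows the reel (197,138) and jar (250,145) in the blue bay, and the tape (507,125), bottle (562,130) and red driver (520,157, lying flat) in the yellow bay. The trays and bystanders look unmoved, and the arm is clear.

```bash
python3 -c "from plant import *; print(job_done())"
```

```text
the job is handed in; nothing more can be done
None
```

All five things are in their trays, and the job was handed in at about 56 s. The green reel and flux jar stand in the blue parts bay. The tape, the bottle and the smaller on-mat red screwdriver (lying flat) are in the yellow one. I placed them in the order you listed, each lowered to the bay floor before release.

**Final checks:**
- **Heights:** each item's measured height fits it resting on the bay floor.
- **Trays:** both are within about 0.6 mm and 0.3° of where they started.
- **Bystanders:** the purple reel is within 0.3 mm. The board holder and the black screwdriver look unmoved in the last picture, but I did not measure them, and the arm hides part of the screwdriver.
- **Robot:** it was clear of everything, reading under 1 N. The highest contact force I saw was about 16 N, while pressing the bottle onto the floor.

**What went wrong:** the tool's tilt drifted during the job, up to about 6° before the screwdriver. I brought it down to about 2° with fast sideways sweeps in clear air before gripping the screwdriver. The tape and bottle were set down with the tool about 2° and 1.5° off its angle when it gripped them, but both measured at the right height afterwards. Contact was unclear when lowering the reel, so I confirmed it by depth before releasing.

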